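# Make the cell tester ready

## Robot

A 7-joint arm with a two-finger parallel gripper is mounted at the origin on the work surface. World frame = base frame: x ahead of the robot, y to its left, z up, the work surface at z = 0. Lengths are in m, angles in rad, forces in N, time in s.
With the tool pointing down it reaches from about 0.4 to 0.75 m from the base axis. Payload 19.5 kg.
Tool frame: the origin (TCP) lies midway between the tips of the shut fingers; the grasp point (between the pads) lies 19 mm behind it; z points along the fingers, y is the line along which they close (so a half turn about z gives the same grasp; the last joint's range is limited). The gripper opens to 85 mm and grips with 20 to 120 N. Pads are 22 mm wide; open, the fingers measure 114 mm over their backs; the gripper's body (76 mm by 85 mm) begins 54 mm behind the grasp point. The pads swing forward as they close: fully open they stand 13 mm farther back than shut.
Start: joints at [-1.315, 0.707, -0.028, 1.485, 0.022, 0.951, -0.075], TCP at [0.169, 0.55, 0.231] pointing down, gripper open.
Joint ranges: [-2.71, 2.71], [-0.32, 2.16], [-1.57, 1.52], [0, 2.45], [-1.46, 4.6], [0, 2.02], [-2.83, 2.83]. Speed limits (rad/s): [1.89, 1.89, 2.57, 2.57, 3.01, 3.01, 3.01].

## Interface

Orientations are given as a unit quaternion [x, y, z, w].
In Python, from bench import get_obs, capture, close_job gives the robot as it stands.
- The arm moves only by the tool play_rows, never from a script. Its argument "motion" is one flat list of numbers, 6 for each row, row after row: the shift along the world's x, y, z as a fraction of full scale, then the turn, a rotation vector about the world's x, y, z as a fraction of full scale. A call has 1 to 10 rows; each row is the pose to reach, as a shift and turn from the pose commanded when the call began; what a row does not reach only later rows make up. Full scale, the value 1, is 0.12 m for a shift and 30 degrees for a turn. A row lasts 1/12 s, in which the tool goes at most 41.7 mm and 7.16 degrees, less where a joint would pass 70% of its speed; a pose out of reach is approached as far as the arm can. A call with a number of a shift or a turn outside -1 to 1 is refused whole. A call with a gripper value outside its range is refused whole. "hand" is the opening, from -1 (shut) to 1 (fully open), set as the call begins (left out, the last holds). The fingers move at their own pace and stop on an object; "grip_force" is the grip in N (left out, the last holds). Time passes only in rows, so rows that repeat a pose let the fingers close. It gives the time, the measured TCP pose, the force, the opening and the grip force at its end, in the units of the state.
- get_obs(): the state, without advancing time (a new reading comes with each control period).
- capture(name): name is "scene" or "top" or "wrist"; returns a dict with "color" (400x640x3 uint8, red, green, blue), "camera_matrix" (3x3 intrinsics, pixels), "R" (3x3) and "t" (3): a world point X has camera coordinates R X + t; the wrist camera has in their place "hand_eye" (4x4, takes a point from camera to tool coordinates, whose origin is the TCP and whose axes are the flange's). Camera axes: x right, y down, z forward; pixel columns grow to the right and rows downward; lengths in m; the calibration is good to about 2 mm. A picture is of the moment at which its call begins: read the wrist's pose just before it. There is no depth.
- close_job(): hands the job in; it is judged then, once.
The state is a dict: "clock": time; "joint_positions": joint angles; "qvel": joint speeds; "joint_torque": joint torques, N m; "tool_pos": TCP position; "tool_rot": TCP orientation; "wrist_force": force on the tool from outside, world axes, zero at the start; "torque": the same for the moment, N m; "gripper_width": opening from 0.0 (shut) to 1.0 (fully open); "grasp_force": force on a finger pad.
Only numpy, scipy, OpenCV 4.12 (cv2) and the standard library are available. Lean on these libraries where they do the work, as an engineer would, in place of code of your own. Each camera call takes 0.05 s, during which the arm holds its last target. There are 200 camera calls.

## Task

Get the cell tester ready at the pack bench: put every probe with a snapped-off pin into the steel scrap dish, plug every sound probe fully home into an opening of its own in the tester, and lean the pocket meter on its sloping stand, square on it, screen end up, face out and resting on the lip. Only when all that is done, throw the tester's toggle switch right over to on. Leave the cell pack, the spool and the jar alone.

Things in the scene. Friction and masses are not known exactly. Their poses are not given: they have to be found in the camera images.
- probe1: hand probe: round red plastic handle (16 mm diameter, 50 mm long), under it a brass collar (20 mm diameter, 4 mm thick), under that a brass pin 7 mm in diameter: 38 mm long and pointed on a sound probe (92 mm over all), a broken 12 mm stub on a snapped one (66 mm over all). Origin at the free end of the pin, z along the probe to the handle. May be absent (None).
- probe2: hand probe: round red plastic handle (16 mm diameter, 50 mm long), under it a brass collar (20 mm diameter, 4 mm thick), under that a brass pin 7 mm in diameter: 38 mm long and pointed on a sound probe (92 mm over all), a broken 12 mm stub on a snapped one (66 mm over all). Origin at the free end of the pin, z along the probe to the handle. May be absent (None).
- probe3: hand probe: round red plastic handle (16 mm diameter, 50 mm long), under it a brass collar (20 mm diameter, 4 mm thick), under that a brass pin 7 mm in diameter: 38 mm long and pointed on a sound probe (92 mm over all), a broken 12 mm stub on a snapped one (66 mm over all). Origin at the free end of the pin, z along the probe to the handle. May be absent (None).
- probe4: hand probe: round red plastic handle (16 mm diameter, 50 mm long), under it a brass collar (20 mm diameter, 4 mm thick), under that a brass pin 7 mm in diameter: 38 mm long and pointed on a sound probe (92 mm over all), a broken 12 mm stub on a snapped one (66 mm over all). Origin at the free end of the pin, z along the probe to the handle. May be absent (None).
- probe5: hand probe: round red plastic handle (16 mm diameter, 50 mm long), under it a brass collar (20 mm diameter, 4 mm thick), under that a brass pin 7 mm in diameter: 38 mm long and pointed on a sound probe (92 mm over all), a broken 12 mm stub on a snapped one (66 mm over all). Origin at the free end of the pin, z along the probe to the handle. May be absent (None).
- probe6: hand probe: round red plastic handle (16 mm diameter, 50 mm long), under it a brass collar (20 mm diameter, 4 mm thick), under that a brass pin 7 mm in diameter: 38 mm long and pointed on a sound probe (92 mm over all), a broken 12 mm stub on a snapped one (66 mm over all). Origin at the free end of the pin, z along the probe to the handle. May be absent (None).
- rack: fixed aluminium rack, 50 x 230 mm: an 8 mm plate, top 60 mm above the bench, with six 9 mm holes 36 mm apart along its y axis. The probes hang upright in them, collar on the plate, handle above (top end 114 mm above the bench), pin below: a sound pin ends 22 mm above the bench, a stub 48 mm. Origin on the bench under its centre; z up
- tester: fixed grey cell tester, 100 mm (x) by 240 mm (y), 50 mm high, four openings along its y axis on the top, 40 mm apart, and a toggle switch at its -y end. Origin on the bench under its centre; z up
- opening1 (a point): centre of the mouth of a round blind terminal opening in the tester's top, 9 mm in diameter, 44 mm deep, slightly chamfered; a sound probe is fully home when its collar sits on the top, its pin's end then 38 mm below this point
- opening2 (a point): centre of the mouth of a round blind terminal opening in the tester's top, 9 mm in diameter, 44 mm deep, slightly chamfered; a sound probe is fully home when its collar sits on the top, its pin's end then 38 mm below this point
- opening3 (a point): centre of the mouth of a round blind terminal opening in the tester's top, 9 mm in diameter, 44 mm deep, slightly chamfered; a sound probe is fully home when its collar sits on the top, its pin's end then 38 mm below this point
- opening4 (a point): centre of the mouth of a round blind terminal opening in the tester's top, 9 mm in diameter, 44 mm deep, slightly chamfered; a sound probe is fully home when its collar sits on the top, its pin's end then 38 mm below this point
- switch (a joint): angle of the toggle switch (rad): near 0 it is off and leans towards the tester's -x side (the robot's side), 1.0 is fully on, leaning to the tester's +x side. It stays where it is left, with light friction
- switch_tip (a point): centre of the black ball (26 mm across) on the end of the toggle lever, 60 mm from the lever's pivot, which lies 22 mm above the tester's top; it swings in the tester's x-z plane, upright at 0.5 rad
- dish: loose open steel scrap dish, 150 mm (x) by 120 mm (y), 40 mm high, walls and floor 4 mm. Origin under its centre; z up
- meter: pocket meter, a yellow flat slab 110 mm (x) by 54 mm (y) by 16 mm thick, about 150 g, with screen and dial on its face. At the start it lies face up on the bench. Origin at the centre of its back; z out of its face, +x towards its screen end
- meter_head (a point): middle of the meter's screen end (55 mm from its centre along its x, at half its thickness)
- stand: fixed grey metal stand 36 mm wide (narrower than the meter): a 100 mm long plate rising at 40 degrees towards the stand's +x (away from the robot), facing the robot, with a lip at its foot standing 12 mm square off the plate. Origin on the bench under its middle; z up
- stand_foot (a point): mid-width of the corner where the sloping face meets the lip, 12 mm above the bench; this point's axes are those of the stand. A meter leaning fully down has the middle of its back 55 mm up the slope from here
- pack: bystander, not to be disturbed: a finished pack of three violet battery cells in two black end holders, 76 x 64 x 23 mm, loose; origin under its centre
- spool: bystander, not to be disturbed: a steel spool ring, 64 mm across, 16 mm high, loose; origin under its centre
- jar: bystander, not to be disturbed: a clear closed parts jar, 50 mm across, 60 mm high, loose; origin under its centre
There are look-alikes about, which are no part of the job. Of the things like the meter, leave any that is blue; of the rest the larger one is meant.

How it is judged:
On the way, in this order (a step that is already met when the one before it is completed fails the run):
1. snapped probes in the dish, sound probes home in the tester, meter leaning on its stand (angle between each of probe1, probe2, probe3, probe4's own z axis and vertical below 0.12 rad and ((horizontal distance between probe1 and opening1 below 0.004 m and z of probe1 in the frame of opening1 below -0.034 m) or (horizontal distance between probe1 and opening2 below 0.004 m and z of probe1 in the frame of opening2 below -0.034 m) or (horizontal distance between probe1 and opening3 below 0.004 m and z of probe1 in the frame of opening3 below -0.034 m) or (horizontal distance between probe1 and opening4 below 0.004 m and z of probe1 in the frame of opening4 below -0.034 m)) and ((horizontal distance between probe2 and opening1 below 0.004 m and z of probe2 in the frame of opening1 below -0.034 m) or (horizontal distance between probe2 and opening2 below 0.004 m and z of probe2 in the frame of opening2 below -0.034 m) or (horizontal distance between probe2 and opening3 below 0.004 m and z of probe2 in the frame of opening3 below -0.034 m) or (horizontal distance between probe2 and opening4 below 0.004 m and z of probe2 in the frame of opening4 below -0.034 m)) and ((horizontal distance between probe3 and opening1 below 0.004 m and z of probe3 in the frame of opening1 below -0.034 m) or (horizontal distance between probe3 and opening2 below 0.004 m and z of probe3 in the frame of opening2 below -0.034 m) or (horizontal distance between probe3 and opening3 below 0.004 m and z of probe3 in the frame of opening3 below -0.034 m) or (horizontal distance between probe3 and opening4 below 0.004 m and z of probe3 in the frame of opening4 below -0.034 m)) and ((horizontal distance between probe4 and opening1 below 0.004 m and z of probe4 in the frame of opening1 below -0.034 m) or (horizontal distance between probe4 and opening2 below 0.004 m and z of probe4 in the frame of opening2 below -0.034 m) or (horizontal distance between probe4 and opening3 below 0.004 m and z of probe4 in the frame of opening3 below -0.034 m) or (horizontal distance between probe4 and opening4 below 0.004 m and z of probe4 in the frame of opening4 below -0.034 m)) and x of probe5 in the frame of dish between -0.075 and 0.075 m and y of probe5 in the frame of dish between -0.06 and 0.06 m and z of probe5 in the frame of dish between -0.005 and 0.06 m and x of probe6 in the frame of dish between -0.075 and 0.075 m and y of probe6 in the frame of dish between -0.06 and 0.06 m and z of probe6 in the frame of dish between -0.005 and 0.06 m and angle between meter's own z axis and vertical between 0.55 and 0.85 rad and angle between the y axis of meter and the y axis of stand, either way round below 0.2 rad and z of meter_head in the frame of stand_foot above 0.05 m and y of meter in the frame of stand_foot between -0.015 and 0.015 m and x of meter in the frame of stand_foot between 0.02 and 0.06 m and z of meter in the frame of stand_foot above 0.02 m), for 0.2 s.
2. then the switch is thrown on (value of joint switch above 0.85 rad), for 0.2 s.
At the end, for the whole second after the job is handed in: Sound probes in openings: pin end within 4 mm of the axis, 34 mm deep or more, tilt under 0.12 rad; snapped ones in the dish; meter on the stand at 0.55 to 0.85 rad, within 15 mm of its middle, 0.2 rad of square, screen end up, down by the lip; switch past 0.85 rad; all at rest (all of step 1 and value of joint switch above 0.85 rad and linear speed of each of probe1, probe2, probe3, probe4, probe5, probe6, meter, dish below 0.03 m/s); the robot touches nothing.
It fails at once if the pack is disturbed (moved over 25 mm) (distance of pack from where it was at the start of the episode above 0.025 m).
It fails at once if the spool is disturbed (moved over 25 mm) (distance of spool from where it was at the start of the episode above 0.025 m).
It fails at once if the jar is disturbed (moved over 25 mm) (distance of jar from where it was at the start of the episode above 0.025 m).
Of probe1, probe2, probe3, probe4 only 3 to 4 are there at a start; the rules pass over those that are not, and their reading is None.
Of probe5, probe6 only 1 to 2 are there at a start; the rules pass over those that are not, and their reading is None.
At some moment in a run one of dish, meter may be knocked a few centimetres aside while the robot is not near it.
It also fails if it takes over 210 s, if anything falls off the work surface, if the arm or the gripper's body presses on something with over 40 N, if the wrist force passes 120 N, or if a joint passes its speed limit or range.

## Working session

There is one attempt and no reset: what is moved stays moved. The work goes in short steps, Python scripts to look and compute and a tool call to move; the robot and the scene stay as the last step left them, time stands still between calls to the robot, and variables do not carry over. Pictures are saved under pics/ and viewed, at most 14 in all, crops included, and the job is handed in when it is done.

Besides the shell and the picture viewer there is one more tool, called as name(argument=value, ...) on one line, values as JSON. play_rows: Moves the arm, as the interface text tells. Shift numbers are shares of 0.12 m and turn numbers shares of 30 degrees, none past 1 either way. Its arguments: {"type":"object","properties":{"motion":{"type":"array","items":{"type":"number","minimum":-1,"maximum":1}},"hand":{"type":"number"},"grip_force":{"type":"number"}},"required":["motion"]}

```bash
mkdir -p pics; ls
cat > h.py <<'E'
import numpy as np, cv2
from scipy.spatial.transform import Rotation as Ro
from bench import get_obs, capture
def snap(n,f,crop=None,s=1):
    o=get_obs(); c=capture(n); im=c['color'][:,:,::-1]
    cv2.imwrite('pics/raw_'+f,im)
    np.savez('pics/'+f[:-4],K=c['camera_matrix'],**pose(c,o))
    if crop: im=im[crop[1]:crop[3],crop[0]:crop[2]]
    cv2.imwrite('pics/'+f,cv2.resize(im,None,fx=s,fy=s,interpolation=cv2.INTER_CUBIC))
    return c,o
def pose(c,o):
    if 'R' in c: return dict(R=np.array(c['R']),t=np.array(c['t']))
    T=np.eye(4);T[:3,:3]=Ro.from_quat(o['tool_rot']).as_matrix();T[:3,3]=o['tool_pos']
    M=np.linalg.inv(T@np.array(c['hand_eye']));return dict(R=M[:3,:3],t=M[:3,3])
def w(f,u,v,z):
    d=np.load('pics/'+f+'.npz');r=d['R'].T@np.linalg.inv(d['K'])@[u,v,1];c=-d['R'].T@d['t']
    return c+r*(z-c[2])/r[2]
def px(f,X):
    d=np.load('pics/'+f+'.npz');p=d['K']@(d['R']@np.array(X)+d['t']);return p[:2]/p[2]
E
python3 - <<'E'
from h import *
for n in ('top','scene'):
    c,o=snap(n,n+'0.png',s=1.25)
    if 'R' in c: print(n,-np.array(c['R']).T@c['t'],np.array(c['R']).round(2).tolist())
print(o)
c,o=snap('wrist','wrist0.png');print(c['hand_eye'],c['camera_matrix'])
E
```

```text
pics
top [0.50398402 0.03707339 1.22707743] [[-0.02, -1.0, -0.01], [-0.99, 0.03, -0.11], [0.11, 0.01, -0.99]]
scene [1.4351996  0.28514739 0.62932078] [[-0.27, 0.96, 0.02], [0.5, 0.16, -0.85], [-0.82, -0.22, -0.53]]
{'clock': 0.05, 'joint_positions': array([-1.31471684,  0.70706695, -0.02763018,  1.48497209,  0.02201854,
        0.95089572, -0.07550633]), 'qvel': array([-0.0003143 , -0.00086688, -0.00081755, -0.00160988,  0.00079877,
       -0.00038167, -0.00067993]), 'joint_torque': array([ 4.29991633e-03, -8.85248923e+01,  1.23933468e+00, -2.36737972e+01,
        1.72711629e-02,  5.12397222e-03,  7.47081526e-05]), 'tool_pos': array([0.16862951, 0.54945717, 0.23085439]), 'tool_rot': array([ 1.48333259e-01,  9.88937296e-01, -5.16323962e-04, -5.77726298e-05]), 'wrist_force': array([ 0.83989621,  0.52133042, -0.32065127]), 'torque': array([-0.04106432, -0.00271646,  0.04252365]), 'grasp_force': 0.0, 'gripper_width': 1.0034654610751768}
[[ 2.90133732e-04 -9.46630903e-01 -3.22319483e-01  8.35925944e-02]
 [ 9.99999939e-01  3.38128157e-04 -9.29166577e-05  2.17114758e-04]
 [ 1.96943072e-04 -3.22319436e-01  9.46630943e-01 -1.41978845e-01]
 [ 0.00000000e+00  0.00000000e+00  0.00000000e+00  1.00000000e+00]] [[311.69208256   0.         319.95784495]
 [  0.         311.69208256 200.36296306]
 [  0.           0.           1.        ]]
```

View pics/top0.png

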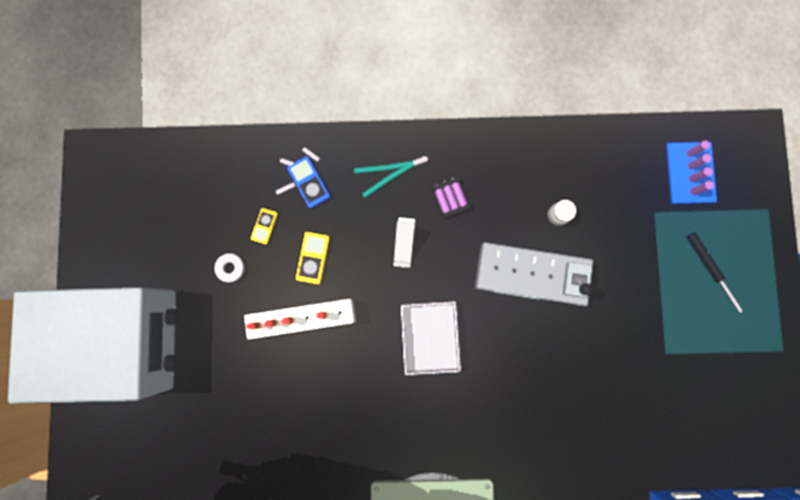

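View pics/scene0.png

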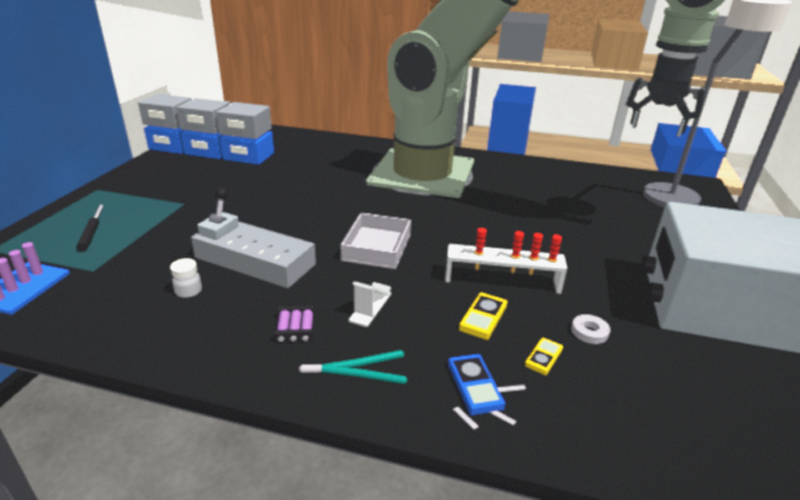

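The top view (at 1.25x) shows the rack at (300,318) with 4 probes, the dish at (431,338), the stand at (404,243), the tester at (535,273) and the switch at (585,285). There are three meter-like things: blue (308,180), excluded by its colour; small yellow (264,226); and large yellow (312,257), the larger non-blue one and so the one meant. I'll confirm it in an enlarged crop, together with the probe pins.

Run:
```python
from h import *
s=cv2.imread('pics/raw_scene0.png');t=cv2.imread('pics/raw_top0.png')
a=cv2.resize(s[175:240,345:465],(800,433),interpolation=cv2.INTER_CUBIC)
cv2.imwrite('pics/a.png',a)
b=cv2.resize(t[150:310,160:360],(800,640)[:2],interpolation=cv2.INTER_CUBIC)
cv2.imwrite('pics/b.png',cv2.resize(b,(750,600)))
```

```text
(no output)
```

View pics/a.png

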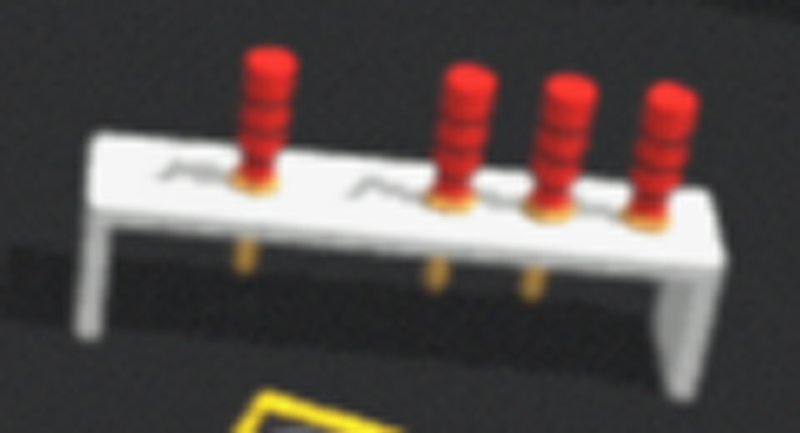

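View pics/b.png

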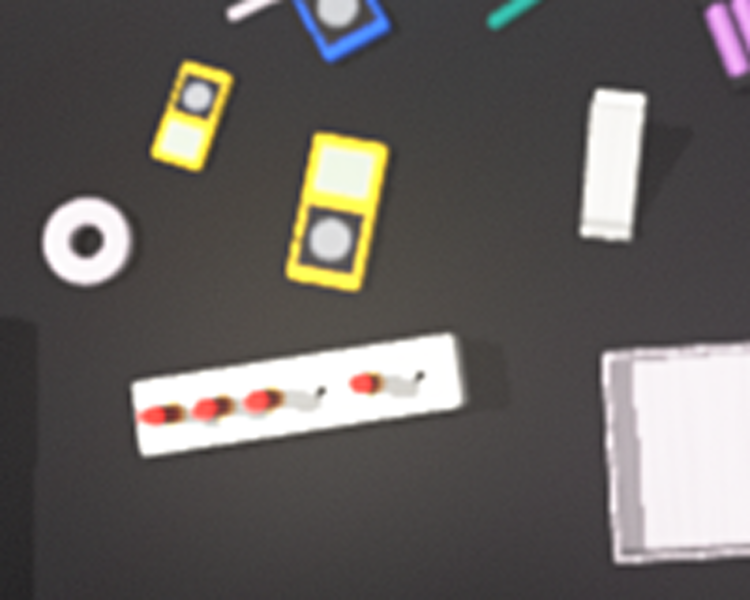

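Scene crop: the pins under the three left probes (245,255), (437,272) and (532,282) hang well below the plate. The rightmost probe at (655,150), the one farthest along +y, shows none, so it is the snapped one. In the top crop the larger yellow meter is at (337,212), with its screen end at the top (+x); that is the one meant. The stand is at (612,165) with its lip at the bottom.

Run:
```python
from h import *
def b(u,v,z): return w('top0',160+u/3.75,150+v/3.75,z).round(4)
def t(u,v,z): return w('top0',u/1.25,v/1.25,z).round(4)
print('rack',[b(*p,.06) for p in ((131,382),(455,334),(465,406),(142,457))])
print('holes?',[b(*p,.114) for p in ((152,415),(205,409),(258,402),(360,384))])
print('meter',[b(*p,.016) for p in ((316,133),(388,146),(357,290),(287,276))])
print('small',b(192,115,.01),'spool',b(87,240,.016))
print('stand top',[b(*p,.076) for p in ((596,88),(646,93))],'lip',[b(*p,.02) for p in ((580,236),(630,240))])
print('dish',[t(*p,.04) for p in ((401,304),(457,301),(461,373),(405,375))])
print('tester',[t(*p,.05) for p in ((483,243),(593,260),(588,305),(475,288))])
print('openings',[t(*p,.05) for p in ((496,267),(514,270),(533,273),(550,276))],'sw',t(588,288,.12))
print('jar',t(563,210,.06),'pack',t(451,196,.02), 'box',t(175,290,.15),t(212,393,0))
```

```text
rack [array([0.4986, 0.3965, 0.06  ]), array([0.5273, 0.1624, 0.06  ]), array([0.4757, 0.1559, 0.06  ]), array([0.4451, 0.3881, 0.06  ])]
holes? [array([0.4761, 0.3652, 0.114 ]), array([0.4793, 0.3288, 0.114 ]), array([0.4832, 0.2923, 0.114 ]), array([0.4937, 0.2222, 0.114 ])]
meter [array([0.6827, 0.2707, 0.016 ]), array([0.6713, 0.216 , 0.016 ]), array([0.5628, 0.2403, 0.016 ]), array([0.5747, 0.293 , 0.016 ])]
small [0.7    0.3669 0.01  ] spool [0.6057 0.4444 0.016 ]
stand top [array([0.7013, 0.0562, 0.076 ]), array([0.6967, 0.0202, 0.076 ])] lip [array([0.5988, 0.0718, 0.02  ]), array([0.5949, 0.0344, 0.02  ])]
dish [array([0.5137, 0.0563, 0.04  ]), array([ 0.5172, -0.0665,  0.04  ]), array([ 0.3624, -0.0696,  0.04  ]), array([0.3609, 0.0514, 0.04  ])]
tester [array([ 0.6425, -0.1273,  0.05  ]), array([ 0.5988, -0.3655,  0.05  ]), array([ 0.5014, -0.3484,  0.05  ]), array([ 0.5443, -0.1058,  0.05  ])]
openings [array([ 0.5889, -0.1535,  0.05  ]), array([ 0.5813, -0.1924,  0.05  ]), array([ 0.5737, -0.2334,  0.05  ]), array([ 0.5662, -0.27  ,  0.05  ])] sw [ 0.5361 -0.3277  0.12  ]
jar [ 0.7095 -0.3038  0.06  ] pack [ 0.7558 -0.0633  0.02  ] box [0.5519 0.5077 0.15  ] [0.3266 0.4845 0.    ]
```

play_rows(motion=[0.5,-1,0.5,0,0,-0.73,0.5,-1,0.5,0,0,-0.73,0.5,-1,0.5,0,0,-0.73,0.5,-1,0.5,0,0,-0.73,0.5,-1,0.5,0,0,-0.73])

```text
clock: 0.57
tool_pos: [0.2312, 0.4268, 0.2934]
tool_rot: [0.336, 0.942, 0.001, 0.001]
wrist_force: [-0.1, -0.8, -0.1]
gripper_width: 1.0
grasp_force: 0.0
```

play_rows(motion=[1,-1,0,0,0,-0.73,1,-1,0,0,0,-0.73,1,-1,0,0,0,-0.73,1,-1,0,0,0,-0.73,1,-1,0,0,0,-0.73])

```text
clock: 0.98
tool_pos: [0.3532, 0.3045, 0.2913]
tool_rot: [0.51, 0.86, -0.0, 0.001]
wrist_force: [0.7, -0.9, 0.7]
gripper_width: 1.001
grasp_force: 0.0
```

play_rows(motion=[1,-0.28,-0.3,0,0,-0.73,1,-0.28,-0.3,0,0,-0.73,1,-0.28,-0.3,0,0,-0.73,1,-0.28,-0.3,0,0,-0.73,1,-0.28,-0.3,0,0,-0.73,1,-0.28,-0.3,0,0,-0.73,1,-0.28,-0.3,0,0,-0.73])

```text
clock: 1.57
tool_pos: [0.4679, 0.2768, 0.2554]
tool_rot: [0.66, 0.751, -0.0, -0.0]
wrist_force: [-0.2, -0.4, -0.5]
gripper_width: 0.998
grasp_force: 0.0
```

Run:
```python
from h import *
c,o=snap('wrist','w1.png',s=1.25);print(o['clock'],o['tool_pos'],o['tool_rot'])
```

```text
1.5667 [0.46791549 0.27682375 0.25536554] [ 6.60253837e-01  7.51042447e-01 -1.91636839e-05 -3.36380515e-04]
```

View pics/w1.png

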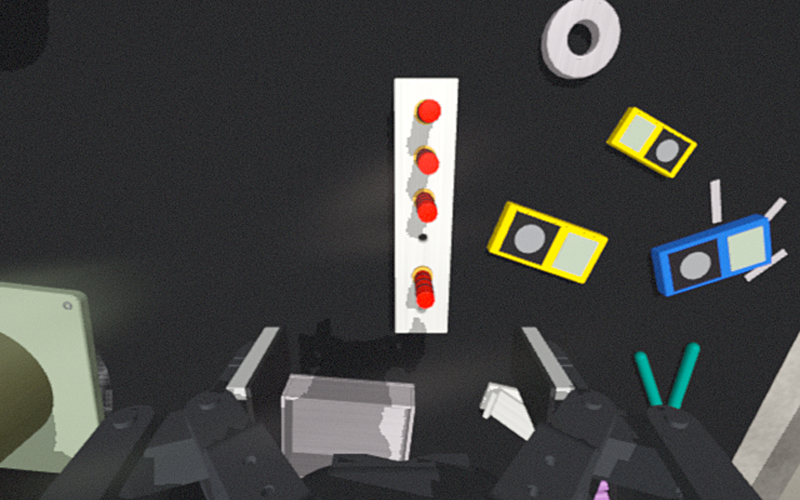

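Run:
```python
from h import *
q=lambda u,v,z:w('w1',u/1.25,v/1.25,z).round(4)
im=cv2.imread('pics/raw_w1.png').astype(int)
m=((im[:,:,2]>150)&(im[:,:,1]<80)&(im[:,:,0]<80)).astype(np.uint8)
print('plate',[q(*p,.06) for p in ((394,79),(458,78),(447,332),(394,332))])
print('tops',[q(*p,.114) for p in ((429,111),(428,161),(427,211),(425,299))],'hole',q(422,237,.06))
n,l,s,c=cv2.connectedComponentsWithStats(m);print(s[1:],c[1:]*1.25)
print('meter',[q(*p,.016) for p in ((511,202),(607,239),(582,283),(488,249))])
```

```text
plate [array([0.4482, 0.3879, 0.06  ]), array([0.4985, 0.3951, 0.06  ]), array([0.5282, 0.1674, 0.06  ]), array([0.4765, 0.1606, 0.06  ])]
tops [array([0.4759, 0.3665, 0.114 ]), array([0.4803, 0.3332, 0.114 ]), array([0.4851, 0.2971, 0.114 ]), array([0.4943, 0.2256, 0.114 ])] hole [0.4895 0.2609 0.06  ]
[[335  80  17  18 249]
 [334 121  17  18 227]
 [334 154  16  24 247]
 [333 216  10   4  14]
 [333 219  12   5  32]
 [333 224  14  23 250]] [[428.60943775 110.55220884]
 [427.5        162.24118943]
 [426.29048583 208.62348178]
 [421.78571429 271.78571429]
 [423.0859375  276.5234375 ]
 [424.46       293.925     ]]
meter [array([0.5759, 0.2952, 0.016 ]), array([0.6817, 0.2703, 0.016 ]), array([0.67  , 0.2194, 0.016 ]), array([0.5632, 0.244 , 0.016 ])]
```

play_rows(motion=[0.06,0.76,-0.5,0,0,0,0.06,0.76,-0.5,0,0,0,0.06,0.76,-0.5,0,0,0,0.06,0.76,-0.5,0,0,0,0.06,0.76,-0.5,0,0,0,0.06,0.76,-0.5,0,0,0])

```text
clock: 2.12
tool_pos: [0.4757, 0.3671, 0.1959]
tool_rot: [0.661, 0.751, 0.0, 0.0]
wrist_force: [0.6, -1.3, 0.7]
gripper_width: 0.999
grasp_force: 0.0
```

play_rows(motion=[0,0,-0.3,0,0,0,0,0,-0.6,0,0,0,0,0,-0.9,0,0,0,0,0,-1,0,0,0,0,0,-1,0,0,0,0,0,-1,0,0,0])

```text
clock: 2.62
tool_pos: [0.4766, 0.3672, 0.077]
tool_rot: [0.661, 0.75, 0.001, 0.0]
wrist_force: [-0.3, 0.0, 1.0]
gripper_width: 0.998
grasp_force: 0.0
```

play_rows(motion=[0,0,0,0,0,0,0,0,0,0,0,0,0,0,0,0,0,0,0,0,0,0,0,0,0,0,0,0,0,0,0,0,0,0,0,0,0,0,0,0,0,0,0,0,0,0,0,0], hand=-1, grip_force=40)

```text
clock: 3.28
tool_pos: [0.476, 0.3674, 0.0756]
tool_rot: [0.661, 0.75, 0.0, -0.0]
wrist_force: [-1.1, -0.3, 5.8]
gripper_width: 0.179
grasp_force: 38.8
```

play_rows(motion=[0,0,0.3,0,0,0,0,0,0.6,0,0,0,0,0,0.9,0,0,0,0,0,1,0,0,0,0,0,1,0,0,0])

```text
clock: 3.7
tool_pos: [0.4768, 0.3679, 0.1985]
tool_rot: [0.661, 0.75, 0.002, 0.0]
wrist_force: [1.1, 0.1, -0.8]
gripper_width: 0.175
grasp_force: 40.7
```

play_rows(motion=[-0.08,-0.4,0,0,0,0,-0.08,-0.78,0,0,0,0,-0.08,-0.78,0,0,0,0,-0.08,-0.78,0,0,0,0])

```text
clock: 4.03
tool_pos: [0.4665, 0.2701, 0.195]
tool_rot: [0.663, 0.749, -0.001, 0.0]
wrist_force: [0.3, -0.2, -0.1]
gripper_width: 0.173
grasp_force: 40.7
```

play_rows(motion=[-0.08,-0.4,0,0,0,0,-0.08,-0.78,0,0,0,0,-0.08,-0.78,0,0,0,0,-0.08,-0.78,0,0,0,0])

```text
clock: 4.37
tool_pos: [0.4568, 0.177, 0.195]
tool_rot: [0.663, 0.749, -0.001, 0.0]
wrist_force: [-0.6, 0.4, -0.5]
gripper_width: 0.176
grasp_force: 40.7
```

play_rows(motion=[-0.08,-0.4,0,0,0,0,-0.08,-0.78,0,0,0,0,-0.08,-0.78,0,0,0,0,-0.08,-0.78,0,0,0,0])

```text
clock: 4.7
tool_pos: [0.4471, 0.084, 0.195]
tool_rot: [0.662, 0.749, -0.001, 0.0]
wrist_force: [-0.0, -0.3, -0.5]
gripper_width: 0.176
grasp_force: 40.7
```

play_rows(motion=[-0.08,-0.4,0,0,0,0,-0.08,-0.78,0,0,0,0,-0.08,-0.78,0,0,0,0,-0.08,-0.78,0,0,0,0,-0.08,-0.78,0,0,0,0])

```text
clock: 5.12
tool_pos: [0.4378, -0.0066, 0.1949]
tool_rot: [0.661, 0.75, -0.0, -0.0]
wrist_force: [0.6, 1.0, -1.4]
gripper_width: 0.173
grasp_force: 40.7
```

Run:
```python
from h import *
c,o=snap('scene','s2.png');print(o['clock'],o['tool_pos'],o['gripper_width'])
c,o=snap('wrist','w2.png')
a=cv2.imread('pics/raw_s2.png')[90:330,150:470];b=cv2.imread('pics/raw_w2.png')
cv2.imwrite('pics/c.png',np.vstack([cv2.resize(a,(480,360)),cv2.resize(b,(480,240+0))]))
```

```text
5.1167 [ 0.43777735 -0.00655297  0.19485103] 0.17323344023768317
```

View pics/c.png

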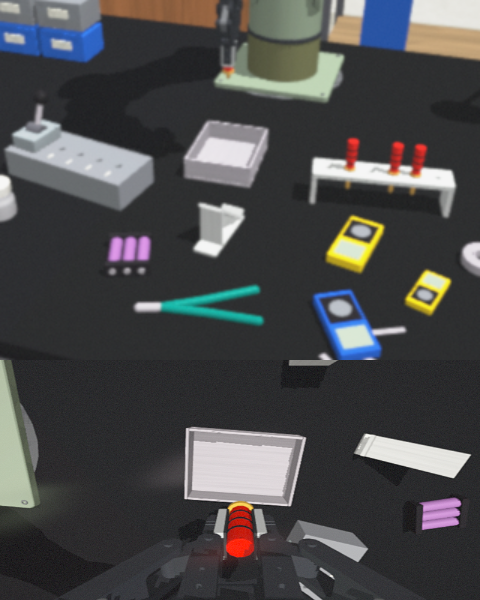

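The scene view shows the held probe as a stub (no pin below the collar) and three long-pinned probes left in the rack. The dish and the meter have not moved. Lowering into the dish.

play_rows(motion=[0,0,-0.3,0,0,0,0,0,-0.6,0,0,0,0,0,-0.9,0,0,0,0,0,-1,0,0,0,0,0,-1,0,0,0])

```text
clock: 5.63
tool_pos: [0.4365, -0.0059, 0.0727]
tool_rot: [0.66, 0.751, -0.001, -0.002]
wrist_force: [0.3, 0.8, 0.6]
gripper_width: 0.176
grasp_force: 40.7
```

play_rows(motion=[0,0,-0.25,0,0,0,0,0,-0.25,0,0,0,0,0,-0.25,0,0,0])

```text
clock: 5.88
tool_pos: [0.4373, -0.0066, 0.0457]
tool_rot: [0.661, 0.751, -0.0, -0.001]
wrist_force: [-0.4, -0.3, 1.5]
gripper_width: 0.172
grasp_force: 40.7
```

play_rows(motion=[0,0,0,0,0,0,0,0,0,0,0,0,0,0,0,0,0,0,0,0,0,0,0,0,0,0,0,0,0,0], hand=0.2)

```text
clock: 6.3
tool_pos: [0.4377, -0.0071, 0.0458]
tool_rot: [0.661, 0.75, 0.0, 0.0]
wrist_force: [-0.2, 0.5, -0.2]
gripper_width: 0.6
grasp_force: 0.0
```

play_rows(motion=[0,0,0.3,0,0,0,0,0,0.6,0,0,0,0,0,0.9,0,0,0,0,0,1,0,0,0,0,0,1,0,0,0])

```text
clock: 6.72
tool_pos: [0.4385, -0.0071, 0.1682]
tool_rot: [0.661, 0.75, 0.002, 0.002]
wrist_force: [-0.4, 0.1, -0.7]
gripper_width: 0.602
grasp_force: 0.0
```

play_rows(motion=[0.6,-1,0.5,0,0,-0.58,0.6,-1,0.5,0,0,-0.58,0.6,-1,0.5,0,0,-0.58,0.6,-1,0.5,0,0,-0.58,0.6,-1,0.5,0,0,-0.58])

```text
clock: 7.13
tool_pos: [0.5112, -0.1319, 0.2265]
tool_rot: [0.768, 0.64, 0.0, 0.002]
wrist_force: [-0.5, -0.7, -0.0]
gripper_width: 0.597
grasp_force: 0.0
```

play_rows(motion=[0.6,-1,0,0,0,0,0.6,-1,0,0,0,0,0.6,-1,0,0,0,0,0.6,-1,0,0,0,0,0.6,-1,0,0,0,0,0.6,-1,0,0,0,0])

```text
clock: 7.63
tool_pos: [0.5811, -0.2472, 0.224]
tool_rot: [0.767, 0.641, -0.0, -0.001]
wrist_force: [-0.5, 0.3, 0.0]
gripper_width: 0.6
grasp_force: 0.0
```

Run:
```python
from h import *
c,o=snap('wrist','w3.png',s=1.25);print(o['clock'],o['tool_pos'],o['tool_rot'])
```

```text
7.6333 [ 0.58111252 -0.24724621  0.22400338] [ 7.67187919e-01  6.41421756e-01 -3.35220377e-04 -8.45744164e-04]
```

View pics/w3.png

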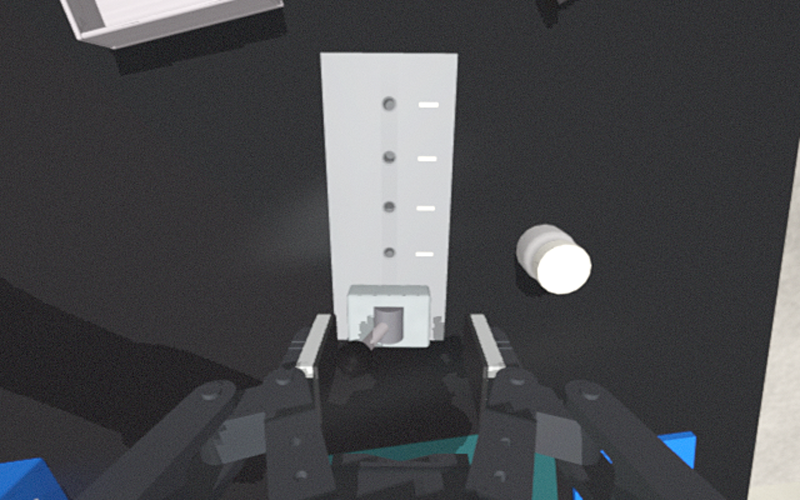

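The wrist view shows the four openings at about (389,103), (389,157), (389,207) and (390,252) (1.25x), with the switch block at (388,315). I'll refine the openings by blob centroids.

Run:
```python
from h import *
im=cv2.cvtColor(cv2.imread('pics/raw_w3.png'),cv2.COLOR_BGR2GRAY).astype(float)
P=[]
for u,v in ((389,103),(389,157),(389,207),(390,252)):
    u=int(u/1.25);v=int(v/1.25);a=im[v-8:v+9,u-8:u+9];d=np.clip(np.median(a)-20-a,0,None)>8
    ys,xs=np.nonzero(d);p=w('w3',u-8+xs.mean(),v-8+ys.mean(),.05);P.append(p);print(d.sum(),p.round(4))
P=np.array(P);d=P[0]-P[3];print('len',np.linalg.norm(d),'yaw',np.arctan2(-d[0],d[1]),'c',P.mean(0))
print('corners',[w('w3',u/1.25,v/1.25,.05).round(4) for u,v in ((321,53),(458,54),(443,340),(337,340))])
d=np.load('pics/w3.npz')
im=cv2.imread('pics/raw_w1.png')
# rack hole empty
g=cv2.cvtColor(im,cv2.COLOR_BGR2GRAY);u,v=338,190;a=g[v-8:v+9,u-8:u+9];ys,xs=np.nonzero(a<90);print('hole',len(xs),w('w1',u-8+xs.mean(),v-8+ys.mean(),.06))
```

```text
96 [ 0.5882 -0.1531  0.05  ]
85 [ 0.5809 -0.1924  0.05  ]
72 [ 0.5736 -0.2315  0.05  ]
62 [ 0.5662 -0.2707  0.05  ]
len 0.1196272869618161 yaw -0.18512477754467271 c [ 0.57722171 -0.21191623  0.05      ]
corners [array([ 0.5461, -0.1107,  0.05  ]), array([ 0.6446, -0.1291,  0.05  ]), array([ 0.5998, -0.3646,  0.05  ]), array([ 0.5027, -0.3474,  0.05  ])]
hole 22 [0.48950017 0.26122944 0.06      ]
```

play_rows(motion=[-0.18,0.5,-0.06,0,0,0.29,-0.18,0.98,-0.06,0,0,0.29,-0.18,0.98,-0.06,0,0,0.29,-0.18,0.98,-0.06,0,0,0.29], hand=1)

```text
clock: 8.02
tool_pos: [0.5595, -0.1204, 0.2181]
tool_rot: [0.713, 0.701, 0.002, -0.002]
wrist_force: [0.9, 1.1, 1.6]
gripper_width: 0.998
grasp_force: 0.0
```

play_rows(motion=[-0.18,0.5,-0.06,0,0,0.29,-0.18,0.98,-0.06,0,0,0.29,-0.18,0.98,-0.06,0,0,0.29,-0.18,0.98,-0.06,0,0,0.29])

```text
clock: 8.35
tool_pos: [0.537, -0.0031, 0.2108]
tool_rot: [0.657, 0.754, 0.001, -0.002]
wrist_force: [-0.5, 1.1, 0.2]
gripper_width: 0.994
grasp_force: 0.0
```

play_rows(motion=[-0.18,0.5,-0.06,0,0,0,-0.18,0.98,-0.06,0,0,0,-0.18,0.98,-0.06,0,0,0,-0.18,0.98,-0.06,0,0,0])

```text
clock: 8.68
tool_pos: [0.5146, 0.1143, 0.2033]
tool_rot: [0.657, 0.754, 0.001, -0.002]
wrist_force: [-0.2, 1.1, -0.3]
gripper_width: 0.998
grasp_force: 0.0
```

play_rows(motion=[-0.18,0.5,-0.06,0,0,0,-0.18,0.98,-0.06,0,0,0,-0.18,0.98,-0.06,0,0,0,-0.18,0.98,-0.06,0,0,0,-0.18,0.98,-0.06,0,0,0,-0.18,0.98,-0.06,0,0,0])

```text
clock: 9.18
tool_pos: [0.4945, 0.2232, 0.1966]
tool_rot: [0.661, 0.751, -0.0, 0.0]
wrist_force: [0.7, -1.3, 0.2]
gripper_width: 0.999
grasp_force: 0.0
```

play_rows(motion=[0,0.01,-0.3,0,0,0,0,0.01,-0.6,0,0,0,0,0.01,-0.9,0,0,0,0,0.01,-1,0,0,0,0,0.01,-1,0,0,0,0,0.01,-1,0,0,0,0,0.01,-1,0,0,0])

```text
clock: 9.77
tool_pos: [0.4958, 0.2242, 0.0779]
tool_rot: [0.661, 0.75, 0.001, 0.0]
wrist_force: [-0.3, -0.0, 1.3]
gripper_width: 1.0
grasp_force: 0.0
```

play_rows(motion=[0,0,0,0,0,0,0,0,0,0,0,0,0,0,0,0,0,0,0,0,0,0,0,0,0,0,0,0,0,0,0,0,0,0,0,0,0,0,0,0,0,0,0,0,0,0,0,0], hand=-1)

```text
clock: 10.43
tool_pos: [0.4952, 0.2245, 0.0767]
tool_rot: [0.661, 0.75, 0.0, 0.0]
wrist_force: [-0.7, 0.6, 6.2]
gripper_width: 0.172
grasp_force: 38.9
```

play_rows(motion=[0,0,0.3,0,0,0,0,0,0.6,0,0,0,0,0,0.9,0,0,0,0,0,1,0,0,0,0,0,1,0,0,0,0,0,1,0,0,0,0,0,1,0,0,0])

```text
clock: 11.02
tool_pos: [0.4947, 0.2244, 0.1954]
tool_rot: [0.661, 0.75, -0.001, -0.0]
wrist_force: [0.0, 0.5, -0.6]
gripper_width: 0.174
grasp_force: 43.2
```

Run:
```python
from h import *
c,o=snap('wrist','w4.png',crop=(240,130,400,250),s=5);print(o['clock'],o['tool_pos'],o['tool_rot'])
T=Ro.from_quat(o['tool_rot'])
for L in (-.025,-.054,-.015,0.0,.005): print(L,(px('w4',o['tool_pos']+T.apply([0,0,-L]))-[240,130])*5)
```

```text
11.0167 [0.49467056 0.22437992 0.19543835] [ 6.61059206e-01  7.50333313e-01 -7.14120082e-04 -3.67444928e-04]
-0.025 [402.2236492  564.11459736]
-0.054 [402.14514568 467.9715087 ]
-0.015 [402.25640949 604.23605207]
0.0 [402.31275363 673.24058636]
0.005 [402.33380413 699.02108286]
```

View pics/w4.png

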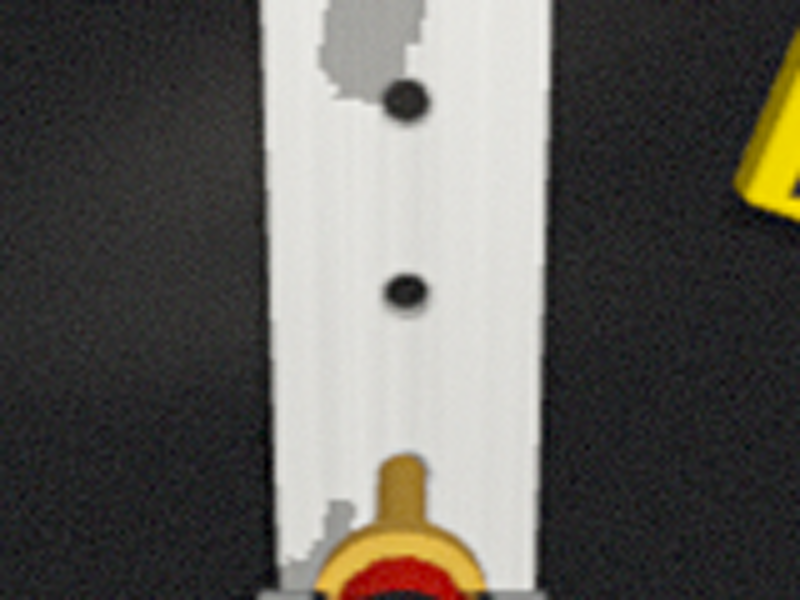

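play_rows(motion=[0.195,-0.4,0,0,0,-0.3,0.195,-0.786,0,0,0,-0.3,0.195,-0.786,0,0,0,-0.3,0.195,-0.786,0,0,0,-0.3])

```text
clock: 11.4
tool_pos: [0.5188, 0.1255, 0.1956]
tool_rot: [0.72, 0.694, -0.001, 0.0]
wrist_force: [-0.0, -1.3, -0.0]
gripper_width: 0.175
grasp_force: 43.2
```

play_rows(motion=[0.195,-0.4,0,0,0,-0.3,0.195,-0.786,0,0,0,-0.3,0.195,-0.786,0,0,0,-0.3,0.195,-0.786,0,0,0,-0.3])

```text
clock: 11.73
tool_pos: [0.5419, 0.0314, 0.1956]
tool_rot: [0.772, 0.636, -0.001, 0.0]
wrist_force: [0.6, 0.1, -0.3]
gripper_width: 0.173
grasp_force: 43.2
```

play_rows(motion=[0.195,-0.4,0,0,0,0,0.195,-0.786,0,0,0,0,0.195,-0.786,0,0,0,0,0.195,-0.786,0,0,0,0])

```text
clock: 12.07
tool_pos: [0.565, -0.0627, 0.1954]
tool_rot: [0.772, 0.636, -0.001, 0.0]
wrist_force: [0.5, -0.7, -0.4]
gripper_width: 0.172
grasp_force: 43.2
```

play_rows(motion=[0.195,-0.4,0,0,0,0,0.195,-0.786,0,0,0,0,0.195,-0.786,0,0,0,0,0.195,-0.786,-0.3,0,0,0,0.195,-0.786,-0.6,0,0,0,0.195,-0.786,-0.6,0,0,0,0.195,-0.786,-0.6,0,0,0,0.195,-0.786,-0.6,0,0,0])

```text
clock: 12.73
tool_pos: [0.5893, -0.1524, 0.1259]
tool_rot: [0.77, 0.638, 0.0, 0.0]
wrist_force: [-0.1, -0.1, 0.2]
gripper_width: 0.169
grasp_force: 43.2
```

Run:
```python
from h import *
c,o=snap('wrist','w5.png',crop=(240,130,400,250),s=5);print(o['clock'],o['tool_pos'],o['tool_rot'],2*np.degrees(np.arctan2(o['tool_rot'][1],o['tool_rot'][0]))-90)
for L in (-.054,): print(L,(px('w5',o['tool_pos']+[0,0,L])-[240,130])*5)
print('op',[(px('w5',p)-[240,130])*5 for p in ((.5882,-.1531,.05),(.5809,-.1924,.05))])
```

```text
12.7333 [ 0.58934145 -0.1524487   0.12586287] [7.70088522e-01 6.37936863e-01 2.90394685e-04 3.76989650e-04] -10.723693098382611
-0.054 [402.45093726 467.03182922]
op [array([395.5601843 , 414.85289744]), array([396.59561137, 650.79511126])]
```

View pics/w5.png

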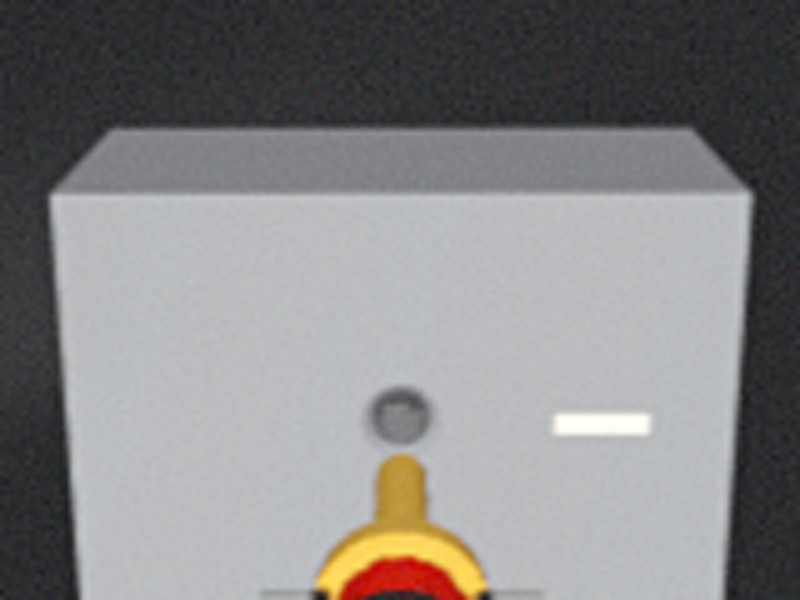

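The wrist crop shows the opening at (401,416) and the pin tip at (402,462), so they are aligned laterally. The remaining shift is about -0.8 mm in y.

play_rows(motion=[-0.002,-0.007,-0.1,0,0,0,-0.002,-0.007,-0.15,0,0,0,-0.002,-0.007,-0.2,0,0,0,-0.002,-0.007,-0.25,0,0,0,-0.002,-0.007,-0.3,0,0,0,-0.002,-0.007,-0.3,0,0,0])

```text
clock: 13.28
tool_pos: [0.5881, -0.1535, 0.0876]
tool_rot: [0.77, 0.638, -0.0, -0.001]
wrist_force: [0.3, -1.0, 0.4]
gripper_width: 0.175
grasp_force: 43.2
```

play_rows(motion=[0,0,-0.05,0,0,0,0,0,-0.1,0,0,0,0,0,-0.15,0,0,0,0,0,-0.18,0,0,0,0,0,-0.2,0,0,0,0,0,-0.2,0,0,0,0,0,-0.2,0,0,0])

```text
clock: 13.87
tool_pos: [0.5892, -0.154, 0.0655]
tool_rot: [0.77, 0.638, 0.001, 0.001]
wrist_force: [-1.7, 1.1, 20.4]
gripper_width: 0.174
grasp_force: 45.8
```

Seated: z is 0.0655 with the collar in contact. On to the next probe.

play_rows(motion=[0,0,0,0,0,0,0,0,0,0,0,0,0,0,0,0,0,0,0,0,0,0,0,0,0,0,0,0,0,0], hand=0.3)

```text
clock: 14.28
tool_pos: [0.5884, -0.1536, 0.0643]
tool_rot: [0.77, 0.638, -0.0, -0.0]
wrist_force: [-0.0, 0.1, -0.2]
gripper_width: 0.648
grasp_force: 0.0
```

play_rows(motion=[0,0,0.3,0,0,0,0,0,0.6,0,0,0,0,0,0.9,0,0,0,0,0,1,0,0,0,0,0,1,0,0,0])

```text
clock: 14.7
tool_pos: [0.5896, -0.154, 0.1877]
tool_rot: [0.77, 0.638, 0.001, 0.002]
wrist_force: [0.5, 0.3, -0.4]
gripper_width: 0.647
grasp_force: 0.0
```

play_rows(motion=[-0.216,0.5,0.08,0,0,0.3,-0.216,0.937,0.08,0,0,0.3,-0.216,0.937,0.08,0,0,0.3,-0.216,0.937,0.08,0,0,0.3], hand=1)

```text
clock: 15.03
tool_pos: [0.5619, -0.0339, 0.1937]
tool_rot: [0.715, 0.699, 0.001, -0.002]
wrist_force: [0.1, 1.7, -0.5]
gripper_width: 1.001
grasp_force: 0.0
```

play_rows(motion=[-0.216,0.5,0,0,0,0.3,-0.216,0.937,0,0,0,0.3,-0.216,0.937,0,0,0,0.3,-0.216,0.937,0,0,0,0.3])

```text
clock: 15.37
tool_pos: [0.5353, 0.0783, 0.1933]
tool_rot: [0.658, 0.753, 0.001, -0.002]
wrist_force: [-0.8, 0.6, -0.4]
gripper_width: 1.001
grasp_force: 0.0
```

play_rows(motion=[-0.216,0.5,0,0,0,0,-0.216,0.937,0,0,0,0,-0.216,0.937,0,0,0,0,-0.216,0.937,0,0,0,0])

```text
clock: 15.7
tool_pos: [0.5089, 0.1906, 0.1931]
tool_rot: [0.658, 0.753, 0.0, -0.002]
wrist_force: [-1.3, 1.2, 0.0]
gripper_width: 1.006
grasp_force: 0.0
```

play_rows(motion=[-0.216,0.5,0,0,0,0,-0.216,0.937,0,0,0,0,-0.216,0.937,0,0,0,0,-0.216,0.937,0,0,0,0,-0.216,0.937,0,0,0,0,-0.216,0.937,0,0,0,0])

```text
clock: 16.2
tool_pos: [0.4849, 0.2953, 0.1936]
tool_rot: [0.661, 0.75, -0.001, 0.0]
wrist_force: [-0.6, -1.0, -0.1]
gripper_width: 1.003
grasp_force: 0.0
```

play_rows(motion=[0,0,-0.3,0,0,0,0,0,-0.6,0,0,0,0,0,-0.9,0,0,0,0,0,-0.975,0,0,0,0,0,-0.975,0,0,0,0,0,-0.975,0,0,0,0,0,-0.975,0,0,0])

```text
clock: 16.78
tool_pos: [0.4858, 0.2962, 0.0791]
tool_rot: [0.661, 0.75, 0.001, 0.0]
wrist_force: [-0.5, 0.2, 0.2]
gripper_width: 1.0
grasp_force: 0.0
```

play_rows(motion=[0,0,0,0,0,0,0,0,0,0,0,0,0,0,0,0,0,0,0,0,0,0,0,0,0,0,0,0,0,0,0,0,0,0,0,0,0,0,0,0,0,0,0,0,0,0,0,0], hand=-1)

```text
clock: 17.45
tool_pos: [0.4849, 0.2961, 0.0772]
tool_rot: [0.661, 0.75, 0.0, 0.0]
wrist_force: [-0.6, 0.1, 2.6]
gripper_width: 0.174
grasp_force: 39.2
```

play_rows(motion=[0,0,0.3,0,0,0,0,0,0.6,0,0,0,0,0,0.9,0,0,0,0,0,1,0,0,0,0,0,1,0,0,0,0,0,1,0,0,0])

```text
clock: 17.95
tool_pos: [0.4847, 0.2962, 0.1971]
tool_rot: [0.661, 0.75, 0.0, -0.0]
wrist_force: [-0.4, -0.1, -0.4]
gripper_width: 0.172
grasp_force: 42.0
```

play_rows(motion=[0.2,-0.4,0,0,0,-0.3,0.2,-1,0,0,0,-0.3,0.2,-1,0,0,0,-0.3,0.2,-1,0,0,0,-0.3])

```text
clock: 18.28
tool_pos: [0.5092, 0.1677, 0.1962]
tool_rot: [0.721, 0.693, -0.002, 0.001]
wrist_force: [0.6, -2.5, -0.9]
gripper_width: 0.178
grasp_force: 42.0
```

play_rows(motion=[0.2,-0.4,0,0,0,-0.3,0.2,-1,0,0,0,-0.3,0.2,-1,0,0,0,-0.3,0.2,-1,0,0,0,-0.3])

```text
clock: 18.62
tool_pos: [0.5326, 0.0475, 0.1961]
tool_rot: [0.773, 0.634, -0.002, 0.001]
wrist_force: [-0.3, -2.9, 0.8]
gripper_width: 0.176
grasp_force: 42.0
```

play_rows(motion=[0.2,-0.4,0,0,0,0,0.2,-1,0,0,0,0,0.2,-1,0,0,0,0,0.2,-1,0,0,0,0])

```text
clock: 18.95
tool_pos: [0.5559, -0.0726, 0.1959]
tool_rot: [0.773, 0.634, -0.002, 0.001]
wrist_force: [-0.1, -2.4, -1.2]
gripper_width: 0.177
grasp_force: 42.0
```

play_rows(motion=[0.2,-0.4,0,0,0,0,0.2,-1,0,0,0,0,0.2,-1,0,0,0,0,0.2,-1,0,0,0,0,0.2,-1,0,0,0,0,0.2,-1,0,0,0,0])

```text
clock: 19.45
tool_pos: [0.5805, -0.1831, 0.1958]
tool_rot: [0.77, 0.638, -0.0, -0.001]
wrist_force: [0.4, 0.5, -0.4]
gripper_width: 0.175
grasp_force: 42.0
```

Run:
```python
from h import *
o=get_obs();print(o['tool_pos'],2*np.degrees(np.arctan2(o['tool_rot'][1],o['tool_rot'][0]))-90)
```

```text
[ 0.58050339 -0.18306742  0.19583485] -10.755111980690614
```

play_rows(motion=[0.01,-0.08,-0.3,0,0,0,0.01,-0.08,-0.58,0,0,0,0.01,-0.08,-0.58,0,0,0,0.01,-0.08,-0.58,0,0,0,0.01,-0.08,-0.58,0,0,0,0.01,-0.08,-0.58,0,0,0])

```text
clock: 19.95
tool_pos: [0.5829, -0.1931, 0.1294]
tool_rot: [0.77, 0.638, 0.001, 0.001]
wrist_force: [-1.0, -0.1, 0.1]
gripper_width: 0.176
grasp_force: 42.0
```

```bash
cat >> h.py <<'E'
def chk(f,op):
    c,o=snap('wrist',f+'.png');g=cv2.cvtColor(cv2.imread(f'pics/raw_{f}.png'),cv2.COLOR_BGR2GRAY).astype(float)
    h=cv2.cvtColor(cv2.imread(f'pics/raw_{f}.png'),cv2.COLOR_BGR2HSV)
    u,v=px(f,(*op,.05)).round().astype(int);a=g[v-9:v+10,u-11:u+12];s=h[v-9:v+10,u-11:u+12,1]
    ys,xs=np.nonzero((a<np.percentile(a,75)-25)&(s<80));p=w(f,u-11+xs.mean(),v-9+ys.mean(),.05)
    print(o['clock'],'tool',o['tool_pos'].round(4),'op',p.round(4),len(xs),(xs.min(),xs.max(),ys.min(),ys.max()),'d',((p-o['tool_pos'])/.12).round(4))
    # pin columns
    tu,tv=px(f,o['tool_pos']-[0,0,.058]);row=h[int(tv)+6:int(tv)+11,:,1];
    for r in row: cs=np.nonzero(r[int(tu)-12:int(tu)+13]>110)[0];print(tu.round(1),cs.mean()+int(tu)-12 if len(cs) else None,len(cs))
E
python3 -c "
from h import *
chk('w6',(.5815,-.1927))"
```

```text
19.95 tool [ 0.5829 -0.1931  0.1294] op [ 0.582  -0.1906  0.05  ] 191 (np.int64(4), np.int64(21), np.int64(0), np.int64(14)) d [-0.0076  0.0213 -0.6618]
320.4 320.0 9
320.4 320.0 9
320.4 320.0 9
320.4 319.5 10
320.4 319.5 10
```

```bash
python3 -c "
from h import *
im=cv2.imread('pics/raw_w6.png')[150:230,270:370];cv2.imwrite('pics/d.png',cv2.resize(im,None,fx=6,fy=6,interpolation=cv2.INTER_CUBIC))
print((px('w6',(.5815,-.1927,.05))-[270,150])*6)"
```

```text
[290.59361618 360.19836931]
```

View pics/d.png

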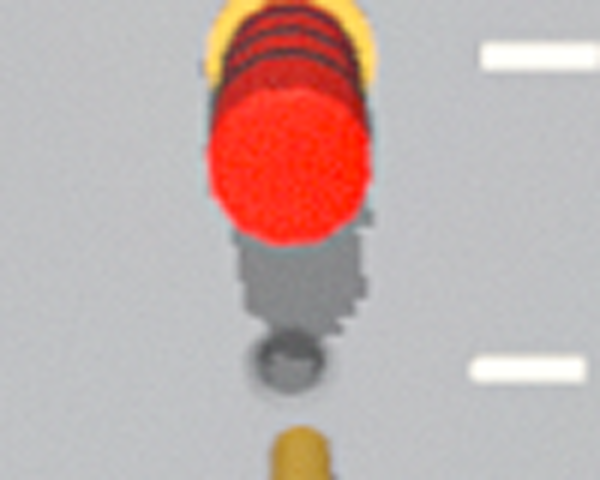

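The crop shows opening 2 at (290,361), as predicted. The pin is at column 300, so I need about -1.3 mm in x. First I'll check whether that is only settling.

play_rows(motion=[0,0,0,0,0,0,0,0,0,0,0,0,0,0,0,0,0,0])

```text
clock: 20.25
tool_pos: [0.5821, -0.1935, 0.1279]
tool_rot: [0.77, 0.638, 0.0, 0.0]
wrist_force: [0.6, 1.0, -0.5]
gripper_width: 0.175
grasp_force: 42.0
```

play_rows(motion=[-0.005,0.006,-0.1,0,0,0,-0.005,0.006,-0.15,0,0,0,-0.005,0.006,-0.2,0,0,0,-0.005,0.006,-0.25,0,0,0,-0.005,0.006,-0.3,0,0,0,-0.005,0.006,-0.3,0,0,0])

```text
clock: 20.75
tool_pos: [0.581, -0.1926, 0.0903]
tool_rot: [0.77, 0.638, -0.0, -0.001]
wrist_force: [-0.8, -0.6, -1.1]
gripper_width: 0.173
grasp_force: 42.0
```

play_rows(motion=[0,0,-0.05,0,0,0,0,0,-0.1,0,0,0,0,0,-0.15,0,0,0,0,0,-0.18,0,0,0,0,0,-0.21,0,0,0,0,0,-0.215,0,0,0,0,0,-0.215,0,0,0])

```text
clock: 21.33
tool_pos: [0.5819, -0.193, 0.0668]
tool_rot: [0.77, 0.638, 0.0, 0.001]
wrist_force: [-3.4, 2.2, 20.5]
gripper_width: 0.173
grasp_force: 45.1
```

play_rows(motion=[0,0,0,0,0,0,0,0,0,0,0,0,0,0,0,0,0,0,0,0,0,0,0,0,0,0,0,0,0,0], hand=0.3)

```text
clock: 21.75
tool_pos: [0.5813, -0.1928, 0.0655]
tool_rot: [0.77, 0.638, -0.0, -0.0]
wrist_force: [-0.8, 0.5, 0.9]
gripper_width: 0.647
grasp_force: 0.0
```

play_rows(motion=[0,0,0.3,0,0,0,0,0,0.6,0,0,0,0,0,0.9,0,0,0,0,0,1,0,0,0,0,0,1,0,0,0])

```text
clock: 22.17
tool_pos: [0.5825, -0.1932, 0.189]
tool_rot: [0.77, 0.638, 0.001, 0.002]
wrist_force: [0.1, -0.1, 0.0]
gripper_width: 0.65
grasp_force: 0.0
```

play_rows(motion=[-0.2,0.5,0.08,0,0,0.3,-0.2,1,0.08,0,0,0.3,-0.2,1,0.08,0,0,0.3,-0.2,1,0.08,0,0,0.3], hand=1)

```text
clock: 22.5
tool_pos: [0.557, -0.0643, 0.1949]
tool_rot: [0.715, 0.699, 0.001, -0.002]
wrist_force: [0.1, 2.2, -0.0]
gripper_width: 0.999
grasp_force: 0.0
```

play_rows(motion=[-0.2,0.5,0,0,0,0.3,-0.2,1,0,0,0,0.3,-0.2,1,0,0,0,0.3,-0.2,1,0,0,0,0.3])

```text
clock: 22.83
tool_pos: [0.5321, 0.0556, 0.1945]
tool_rot: [0.658, 0.753, 0.001, -0.002]
wrist_force: [0.9, 2.2, -0.2]
gripper_width: 0.997
grasp_force: 0.0
```

play_rows(motion=[-0.2,0.5,0,0,0,0,-0.2,1,0,0,0,0,-0.2,1,0,0,0,0,-0.2,1,0,0,0,0])

```text
clock: 23.17
tool_pos: [0.5075, 0.1753, 0.1943]
tool_rot: [0.658, 0.753, 0.001, -0.002]
wrist_force: [0.9, 0.9, -0.9]
gripper_width: 1.0
grasp_force: 0.0
```

play_rows(motion=[-0.24,0.5,0,0,0,0,-0.24,1,0,0,0,0,-0.24,1,0,0,0,0,-0.24,1,0,0,0,0])

```text
clock: 23.5
tool_pos: [0.4779, 0.2952, 0.1941]
tool_rot: [0.658, 0.753, 0.0, -0.002]
wrist_force: [-0.7, 1.4, -0.9]
gripper_width: 0.999
grasp_force: 0.0
```

play_rows(motion=[0,0.36,0,0,0,0,0,0.36,0,0,0,0,0,0.36,0,0,0,0,0,0.36,0,0,0,0,0,0.36,0,0,0,0])

```text
clock: 23.92
tool_pos: [0.4809, 0.3293, 0.195]
tool_rot: [0.662, 0.75, -0.0, 0.0]
wrist_force: [-0.3, -0.7, -0.2]
gripper_width: 1.005
grasp_force: 0.0
```

play_rows(motion=[0,0.013,-0.3,0,0,0,0,0.013,-0.6,0,0,0,0,0.013,-0.9,0,0,0,0,0.013,-0.98,0,0,0,0,0.013,-0.98,0,0,0,0,0.013,-0.98,0,0,0,0,0.013,-0.98,0,0,0])

```text
clock: 24.5
tool_pos: [0.4816, 0.3322, 0.0797]
tool_rot: [0.661, 0.75, 0.001, 0.0]
wrist_force: [0.6, -0.1, 1.1]
gripper_width: 0.998
grasp_force: 0.0
```

play_rows(motion=[0,0,0,0,0,0,0,0,0,0,0,0,0,0,0,0,0,0,0,0,0,0,0,0,0,0,0,0,0,0,0,0,0,0,0,0,0,0,0,0,0,0,0,0,0,0,0,0], hand=-1)

```text
clock: 25.17
tool_pos: [0.4806, 0.332, 0.0778]
tool_rot: [0.661, 0.75, 0.0, -0.0]
wrist_force: [-1.2, -1.0, 4.6]
gripper_width: 0.176
grasp_force: 38.9
```

play_rows(motion=[0,0,0.3,0,0,0,0,0,0.6,0,0,0,0,0,0.9,0,0,0,0,0,1,0,0,0,0,0,1,0,0,0,0,0,1,0,0,0])

```text
clock: 25.67
tool_pos: [0.4805, 0.3321, 0.1976]
tool_rot: [0.661, 0.75, 0.0, -0.0]
wrist_force: [0.0, -0.7, -0.6]
gripper_width: 0.178
grasp_force: 42.2
```

play_rows(motion=[0.2,-0.4,0,0,0,-0.3,0.2,-1,0,0,0,-0.3,0.2,-1,0,0,0,-0.3,0.2,-1,0,0,0,-0.3])

```text
clock: 26.0
tool_pos: [0.5052, 0.2036, 0.1968]
tool_rot: [0.721, 0.693, -0.002, 0.001]
wrist_force: [0.2, -2.2, 0.7]
gripper_width: 0.175
grasp_force: 42.2
```

play_rows(motion=[0.2,-0.4,0,0,0,-0.3,0.2,-1,0,0,0,-0.3,0.2,-1,0,0,0,-0.3,0.2,-1,0,0,0,-0.3])

```text
clock: 26.33
tool_pos: [0.5286, 0.0835, 0.1968]
tool_rot: [0.773, 0.634, -0.002, 0.001]
wrist_force: [0.8, -1.8, 1.4]
gripper_width: 0.172
grasp_force: 42.2
```

play_rows(motion=[0.2,-0.4,0,0,0,0,0.2,-1,0,0,0,0,0.2,-1,0,0,0,0,0.2,-1,0,0,0,0])

```text
clock: 26.67
tool_pos: [0.552, -0.0366, 0.1967]
tool_rot: [0.773, 0.634, -0.002, 0.001]
wrist_force: [-1.5, -1.8, -0.6]
gripper_width: 0.167
grasp_force: 42.2
```

play_rows(motion=[0.18,-0.4,0,0,0,0,0.18,-1,0,0,0,0,0.18,-1,0,0,0,0,0.18,-1,0,0,0,0])

```text
clock: 27.0
tool_pos: [0.5727, -0.1563, 0.1964]
tool_rot: [0.773, 0.634, -0.002, 0.001]
wrist_force: [-1.6, -1.5, 0.5]
gripper_width: 0.174
grasp_force: 42.2
```

play_rows(motion=[0,-0.69,0,0,0,0,0,-0.69,0,0,0,0,0,-0.69,-0.3,0,0,0,0,-0.69,-0.58,0,0,0,0,-0.69,-0.58,0,0,0,0,-0.69,-0.58,0,0,0,0,-0.69,-0.58,0,0,0,0,-0.69,-0.58,0,0,0,0,-0.69,-0.58,0,0,0])

```text
clock: 27.75
tool_pos: [0.5749, -0.2307, 0.1296]
tool_rot: [0.77, 0.638, 0.0, 0.001]
wrist_force: [-0.5, -0.4, -0.7]
gripper_width: 0.169
grasp_force: 42.2
```

Run:
```python
from h import *
chk('w7',(.5742,-.2319))
print('pred op col',px('w7',(.5742,-.2319,.05)))
g=cv2.imread('pics/raw_w7.png')[:,:,1].astype(int);u,v=px('w7',(.5742,-.2319,.05)).round().astype(int)
print(u,v);print(g[v-8:v+9:1,u-10:u+11])
```

```text
27.75 tool [ 0.5749 -0.2307  0.1296] op [ 0.5745 -0.2299  0.05  ] 190 (np.int64(3), np.int64(21), np.int64(0), np.int64(14)) d [-0.003   0.0064 -0.6634]
320.4 320.0 9
320.4 320.0 9
320.4 320.0 9
320.4 320.0 9
320.4 320.0 9
pred op col [319.77525935 211.71836088]
320 212
[[215 212 185 152 158 160 150 151 153 151 154 153 153 152 149 148 147 150
  149 152 166]
 [215 214 191 171 195 189 154 148 152 148 147 151 153 153 151 151 159 171
  166 170 199]
 [216 213 212 214 213 186 141 139 137 138 138 136 144 149 151 154 194 213
  216 219 215]
 [214 213 212 212 198 167 124 114 112 113 109 113 124 135 144 152 191 214
  214 215 215]
 [214 213 210 194 169 146 116 109 108 109 110 106 104 119 130 150 192 211
  215 215 214]
 [215 214 200 177 148 117 105 106 107 107 106 109 111 101 134 169 197 209
  214 214 214]
 [218 211 190 163 131 106 110 117 120 115 111 112 109 104 127 169 193 206
  215 217 214]
 [218 211 187 163 141 127 141 150 150 129 111 112 112 108 108 161 189 203
  212 217 216]
 [215 204 184 162 133 132 142 148 149 135 133 148 151 134 117 155 188 201
  212 215 217]
 [217 206 188 167 139 130 143 149 149 149 151 149 146 135 125 169 191 202
  214 215 212]
 [213 205 193 184 158 135 138 144 149 149 149 150 144 134 142 181 197 203
  214 215 215]
 [215 214 199 187 178 153 144 147 149 148 149 147 141 133 165 193 198 207
  211 216 214]
 [214 212 203 193 188 177 162 151 151 152 153 152 152 176 194 200 203 210
  212 214 214]
 [213 211 210 203 194 194 188 184 175 173 177 185 191 201 200 203 209 209
  211 214 214]
 [213 211 211 210 205 197 201 199 202 201 206 204 206 202 202 208 208 211
  214 214 215]
 [215 210 209 212 209 207 206 203 201 203 203 204 205 207 211 208 207 209
  213 214 214]
 [215 212 211 211 210 211 210 207 196 189 189 196 199 203 211 210 209 209
  212 215 212]]
```

play_rows(motion=[0,0,0,0,0,0,0,0,0,0,0,0,0,0,0,0,0,0])

```text
clock: 28.05
tool_pos: [0.5742, -0.2308, 0.1283]
tool_rot: [0.77, 0.638, 0.0, 0.0]
wrist_force: [-0.0, 0.8, -0.5]
gripper_width: 0.174
grasp_force: 42.2
```

play_rows(motion=[0,-0.006,-0.1,0,0,0,0,-0.006,-0.15,0,0,0,0,-0.006,-0.2,0,0,0,0,-0.006,-0.25,0,0,0,0,-0.006,-0.3,0,0,0,0,-0.006,-0.3,0,0,0])

```text
clock: 28.55
tool_pos: [0.5737, -0.2313, 0.0907]
tool_rot: [0.77, 0.638, -0.0, -0.001]
wrist_force: [-0.8, -0.1, 0.2]
gripper_width: 0.17
grasp_force: 42.2
```

play_rows(motion=[0,0,-0.05,0,0,0,0,0,-0.1,0,0,0,0,0,-0.15,0,0,0,0,0,-0.18,0,0,0,0,0,-0.21,0,0,0,0,0,-0.215,0,0,0,0,0,-0.215,0,0,0])

```text
clock: 29.13
tool_pos: [0.5748, -0.2318, 0.0671]
tool_rot: [0.77, 0.638, 0.0, 0.001]
wrist_force: [-0.9, 1.5, 13.4]
gripper_width: 0.173
grasp_force: 45.5
```

play_rows(motion=[0,0,0,0,0,0,0,0,0,0,0,0,0,0,0,0,0,0,0,0,0,0,0,0,0,0,0,0,0,0], hand=0.3)

```text
clock: 29.55
tool_pos: [0.5741, -0.2315, 0.0662]
tool_rot: [0.77, 0.638, -0.0, -0.0]
wrist_force: [0.2, -0.3, -0.5]
gripper_width: 0.652
grasp_force: 0.0
```

play_rows(motion=[0,0,0.3,0,0,0,0,0,0.6,0,0,0,0,0,0.9,0,0,0,0,0,1,0,0,0,0,0,1,0,0,0])

```text
clock: 29.97
tool_pos: [0.5752, -0.2321, 0.1896]
tool_rot: [0.77, 0.638, 0.001, 0.002]
wrist_force: [0.2, -0.4, -0.9]
gripper_width: 0.652
grasp_force: 0.0
```

play_rows(motion=[0,0.5,0.5,0,0,0.97,0,1,0.5,0,0,0.97,0,1,0.5,0,0,0.97,0,1,0.5,0,0,0.97,0,1,0.5,0,0,0.97], hand=1)

```text
clock: 30.38
tool_pos: [0.5747, -0.1076, 0.2469]
tool_rot: [0.58, 0.814, 0.001, -0.0]
wrist_force: [0.0, -0.1, 0.5]
gripper_width: 1.0
grasp_force: 0.0
```

play_rows(motion=[0,0.5,0,0,0,0.97,0,1,0,0,0,0.97,0,1,0,0,0,0.97,0,1,0,0,0,0.97,0,1,0,0,0,0.97])

```text
clock: 30.8
tool_pos: [0.574, 0.0097, 0.2454]
tool_rot: [0.359, 0.933, -0.0, -0.001]
wrist_force: [-0.3, -1.8, 0.0]
gripper_width: 0.998
grasp_force: 0.0
```

play_rows(motion=[0.2,0.5,0,0,0,0.97,0.2,1,0,0,0,0.97,0.2,1,0,0,0,0.97,0.2,1,0,0,0,0.97,0.2,1,0,0,0,0.97])

```text
clock: 31.22
tool_pos: [0.5982, 0.1289, 0.2451]
tool_rot: [0.116, 0.993, -0.0, -0.001]
wrist_force: [0.8, -2.5, -0.2]
gripper_width: 1.002
grasp_force: 0.0
```

play_rows(motion=[0,0.6,0,0,0,0,0,0.6,0,0,0,0,0,0.6,0,0,0,0,0,0.6,0,0,0,0,0,0.6,0,0,0,0,0,0.6,0,0,0,0])

```text
clock: 31.72
tool_pos: [0.5987, 0.1982, 0.2461]
tool_rot: [0.12, 0.993, -0.001, 0.0]
wrist_force: [-0.2, -0.5, 1.5]
gripper_width: 1.002
grasp_force: 0.0
```

Run:
```python
from h import *
c,o=snap('wrist','w8.png',s=1.25);print(o['clock'],o['tool_pos'],2*np.degrees(np.arctan2(o['tool_rot'][1],o['tool_rot'][0]))-90)
```

```text
31.7167 [0.5986835  0.19823499 0.24614439] 76.21970683928066
```

View pics/w8.png

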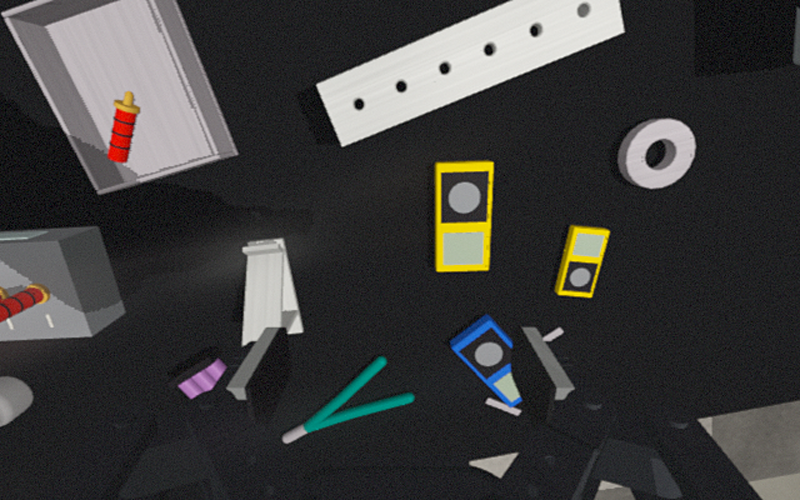

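The wrist view shows the stub probe lying in the dish at (122,125), the meter at (464,217) apparently still in place with its dial towards the robot and screen end at +x, and the stand at (265,290). I'll enlarge the stand and measure both.

Run:
```python
from h import *
im=cv2.imread('pics/raw_w8.png')
a=im[180:280,170:260];b=cv2.imread('pics/raw_top0.png')[165:225,305:345]
cv2.imwrite('pics/e.png',np.hstack([cv2.resize(a,(450,500),interpolation=cv2.INTER_CUBIC),cv2.resize(b,(333,500),interpolation=cv2.INTER_CUBIC)]))
h=cv2.cvtColor(im,cv2.COLOR_BGR2HSV);m=((h[:,:,0]>22)&(h[:,:,0]<35)&(h[:,:,1]>150)&(h[:,:,2]>200)).astype(np.uint8)
m[:, :335]=0;m[:,405:]=0
c=np.array([(p[0][0],p[0][1]) for k in cv2.findContours(m,0,2)[0] if len(k)>20 for p in k],float)
P=np.array([w('w8',u,v,.016)[:2] for u,v in c]);r=cv2.minAreaRect(P.astype(np.float32));print('meter',r)
print([w('w8',u/1.25,v/1.25,.016).round(4) for u,v in((436,163),(493,161),(490,271),(435,271))])
```

```text
meter ((0.6236400604248047, 0.2567225992679596), (0.051869072020053864, 0.10832510143518448), 78.01691436767578)
[array([0.5645, 0.2413, 0.016 ]), array([0.5754, 0.2935, 0.016 ]), array([0.6842, 0.2724, 0.016 ]), array([0.6708, 0.2176, 0.016 ])]
```

View pics/e.png

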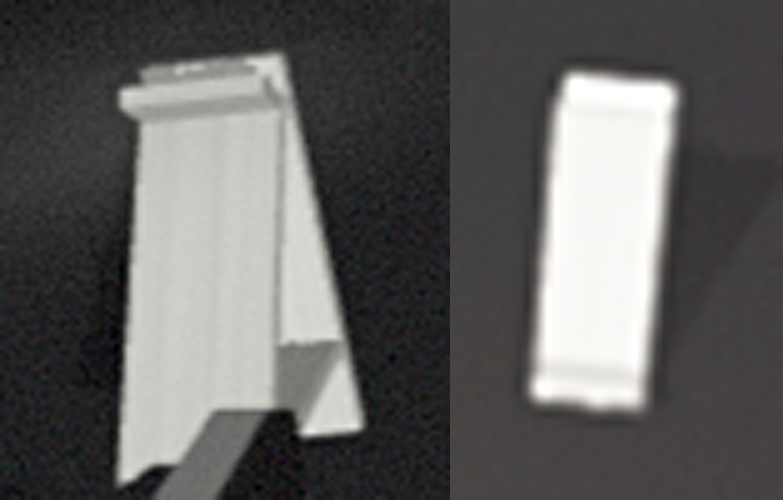

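Run:
```python
from h import *
from scipy.optimize import least_squares
q=lambda u,v,z:w('w8',170+u/5,180+v/5,z).round(4)
print('foot',q(140,120,.012),q(280,108,.012),'top left',q(118,485,.0763),'mid-edges z.0441',q(130,300,.044),q(277,290,.044))
t=lambda u,v,z:w('top0',305+(u-450)/8.333,165+v/8.333,z).round(4)
print('top: upper',t(563,75,.0763),t(678,82,.0763),'foot',t(540,372,.012),t(648,380,.012))
# model fit on w8 pixels: foot corners, top-left
def M(p,s,side):  # s upslope
    x=s*np.cos(np.radians(40));z=.012+s*np.sin(np.radians(40));y=side*.018
    c,S=np.cos(p[2]),np.sin(p[2]);return (p[0]+c*x-S*y,p[1]+S*x+c*y,z)
ob=[('w8',0,-1,170+140/5,180+120/5),('w8',0,1,170+280/5,180+108/5),('w8',.1,-1,170+118/5,180+485/5)]
ob+=[('top0',.1,1,305+113/8.333,165+75/8.333),('top0',.1,-1,305+228/8.333,165+82/8.333)]
f=lambda p:np.concatenate([px(n,M(p,s,sd))-[u,v] for n,s,sd,u,v in ob])
r=least_squares(f,[.6,.05,-.15]);print(r.x,r.fun.round(1))
r=least_squares(lambda p:f(p)[:6],[.6,.05,-.15]);print(r.x,r.fun.round(1))
```

```text
foot [0.6096 0.0347 0.012 ] [0.6151 0.0706 0.012 ] top left [0.6768 0.029  0.0763] mid-edges z.0441 [0.6451 0.0312 0.044 ] [0.651  0.0669 0.044 ]
top: upper [0.6998 0.0573 0.0763] [0.6965 0.02   0.0763] foot [0.6087 0.0686 0.012 ] [0.6051 0.032  0.012 ]
[ 0.61127518  0.05376917 -0.15088775] [ 0.6 -1.   0.4 -0.9 -1.3  6.2 -0.9  3.7 -1.5  4.5]
[ 0.60935139  0.05420215 -0.13743358] [ 0.5 -2.3  0.2 -2.6 -0.6  4.9]
```

Stand foot is at about (0.613, 0.0525) with yaw about -0.12. The meter is at (0.6236, 0.2567), and its yaw of -12° and size agree with the spec. Going down over the meter.

play_rows(motion=[0.208,0.488,-0.5,0,0,0.045,0.208,0.488,-0.8,0,0,0.045,0.208,0.488,-1,0,0,0.045,0.208,0.488,-1,0,0,0.045,0.208,0.488,-1,0,0,0.045], hand=0.6)

```text
clock: 32.18
tool_pos: [0.622, 0.2581, 0.1232]
tool_rot: [0.106, 0.994, -0.001, -0.002]
wrist_force: [-0.9, -0.7, -0.0]
gripper_width: 0.8
grasp_force: 0.0
```

play_rows(motion=[0,0,-0.3,0,0,0,0,0,-0.5,0,0,0,0,0,-0.7,0,0,0,0,0,-0.9,0,0,0,0,0,-0.9,0,0,0,0,0,-0.9,0,0,0,0,0,-0.9,0,0,0])

```text
clock: 32.77
tool_pos: [0.6246, 0.2588, 0.0213]
tool_rot: [0.106, 0.994, 0.001, 0.001]
wrist_force: [0.4, 0.7, -0.2]
gripper_width: 0.802
grasp_force: 0.0
```

play_rows(motion=[0,-0.013,-0.08,0,0,0,0,-0.013,-0.14,0,0,0,0,-0.013,-0.17,0,0,0,0,-0.013,-0.17,0,0,0,0,-0.013,-0.17,0,0,0])

```text
clock: 33.18
tool_pos: [0.6231, 0.2575, -0.0022]
tool_rot: [0.106, 0.994, -0.0, -0.0]
wrist_force: [-0.7, 0.1, -0.2]
gripper_width: 0.802
grasp_force: 0.0
```

play_rows(motion=[0,0,0,0,0,0,0,0,0,0,0,0,0,0,0,0,0,0,0,0,0,0,0,0,0,0,0,0,0,0,0,0,0,0,0,0,0,0,0,0,0,0], hand=-1, grip_force=50)

```text
clock: 33.77
tool_pos: [0.6234, 0.2576, -0.0016]
tool_rot: [0.106, 0.994, 0.0, 0.0]
wrist_force: [-0.3, 0.0, 6.4]
gripper_width: 0.622
grasp_force: 53.2
```

play_rows(motion=[0,0,0.2,0,0,0,0,0,0.4,0,0,0,0,0,0.7,0,0,0,0,0,1,0,0,0,0,0,1,0,0,0,0,0,1,0,0,0])

```text
clock: 34.27
tool_pos: [0.6239, 0.2578, 0.1198]
tool_rot: [0.106, 0.994, 0.001, 0.001]
wrist_force: [-0.2, 0.4, -1.6]
gripper_width: 0.615
grasp_force: 53.3
```

Run:
```python
from h import *
c,o=snap('scene','s9.png');c,o=snap('wrist','w9.png');print(o)
a=cv2.imread('pics/raw_s9.png')[120:320,280:480];b=cv2.imread('pics/raw_w9.png')
cv2.imwrite('pics/f.png',np.hstack([cv2.resize(a,(400,400)),b[:,120:520]]))
```

```text
{'clock': 34.3167, 'joint_positions': array([-0.39872785,  0.99660022, -0.10113754,  1.19280395,  0.1040446 ,
        0.95672759,  0.84554109]), 'qvel': array([-2.02598690e-05,  3.26822307e-02,  6.23506829e-05,  1.32988532e-02,
        7.93395584e-04, -6.01391936e-03, -1.92496575e-04]), 'joint_torque': array([ 7.91194732e-02, -1.13595521e+02, -4.77149093e-02, -2.54626590e+01,
        6.46556742e-03,  1.88802076e-01,  1.76278199e-02]), 'tool_pos': array([0.62312909, 0.25747007, 0.11801992]), 'tool_rot': array([1.05501436e-01, 9.94419133e-01, 4.72401178e-05, 1.79488739e-04]), 'wrist_force': array([-1.10115007, -0.01232512, -1.21783459]), 'torque': array([-0.00276114,  0.01029177,  0.02680392]), 'grasp_force': 53.289647698402405, 'gripper_width': 0.6175395166481068}
```

View pics/f.png

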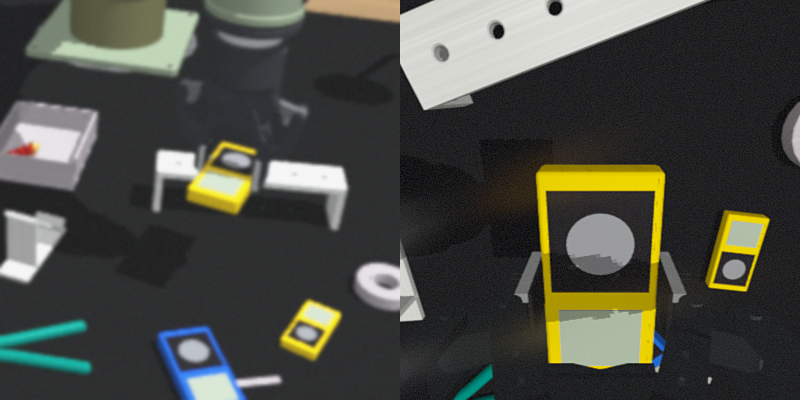

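play_rows(motion=[0,-0.2,0.5,0,0,0.173,0,-0.5,0.7,0,0,0.173,0,-0.86,0.7,0,0,0.173,0,-0.86,0.7,0,0,0.173,0,-0.86,0.7,0,0,0.173,0,-0.86,0.7,0,0,0.173])

```text
clock: 34.87
tool_pos: [0.6231, 0.1532, 0.201]
tool_rot: [0.061, 0.998, -0.0, -0.001]
wrist_force: [-0.9, 1.1, -1.4]
gripper_width: 0.616
grasp_force: 53.6
```

play_rows(motion=[0,-0.3,0,-0.02,-0.165,0,0,-0.6,0,-0.04,-0.33,0,0,-0.86,0,-0.06,-0.5,0,0,-0.86,0,-0.08,-0.662,0,0,-0.86,0,-0.08,-0.662,0,0,-0.86,0,-0.08,-0.662,0])

```text
clock: 35.37
tool_pos: [0.6224, 0.0525, 0.201]
tool_rot: [0.059, 0.983, -0.01, 0.172]
wrist_force: [0.4, 0.6, -0.9]
gripper_width: 0.617
grasp_force: 53.6
```

play_rows(motion=[0,0,0,-0.02,-0.165,0,0,0,0,-0.04,-0.33,0,0,0,0,-0.06,-0.5,0,0,0,0,-0.08,-0.662,0,0,0,0,-0.08,-0.662,0,0,0,0,-0.08,-0.662,0,0,0,0,-0.08,-0.662,0])

```text
clock: 35.95
tool_pos: [0.652, 0.0649, 0.2405]
tool_rot: [0.059, 0.949, -0.027, 0.31]
wrist_force: [-0.5, 0.0, -0.9]
gripper_width: 0.616
grasp_force: 53.6
```

Run:
```python
from h import *
c,o=snap('scene','s10.png');c,o=snap('wrist','w10.png');print(o['clock'],o['tool_pos'],o['joint_positions'],o['gripper_width']);R=Ro.from_quat(o['tool_rot']).as_matrix();print(R.round(3))
a=cv2.imread('pics/raw_s10.png')[120:320,180:380];b=cv2.imread('pics/raw_w10.png')
cv2.imwrite('pics/g.png',np.hstack([cv2.resize(a,(400,400)),b[:,120:520]]))
```

```text
36.0 [0.65196978 0.06462706 0.24039543] [-0.46711085  0.68058663  0.37170137  1.89577743 -0.40143089  0.00493128
  1.60222913] 0.6146974369555939
[[-0.801  0.13   0.584]
 [ 0.096  0.991 -0.088]
 [-0.591 -0.014 -0.807]]
```

View pics/g.png

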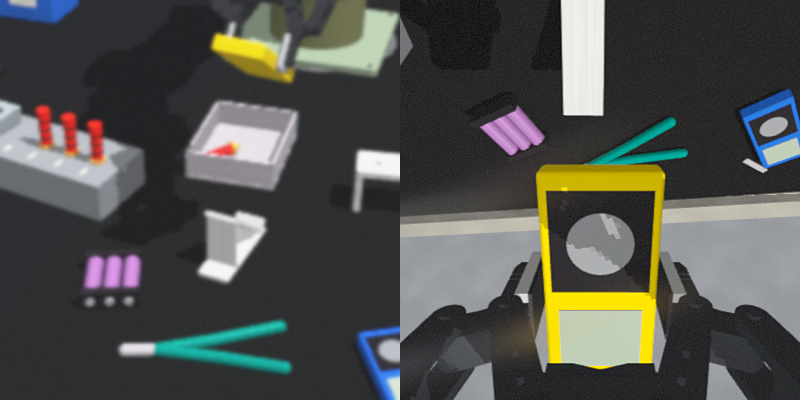

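The IK ran into joint 6's lower limit (j6 ≈ 0), so a tool leaning 40° forward cannot be reached at the stand. A planar kinematic check says a tilt of about 18° is the most possible there. So I'll set the meter down flat at about (0.57, 0.118), regrip it with the hand leaning 30° outward, and then need only about +10° at the stand. First I undo the tilt.

play_rows(motion=[0,0,0,0.04,0.33,0,0,0,0,0.08,0.66,0,0,0,0,0.08,0.66,0,0,0,0,0.08,0.66,0,0,0,0,0.08,0.66,0])

```text
clock: 36.47
tool_pos: [0.6521, 0.061, 0.2414]
tool_rot: [0.062, 0.988, -0.021, 0.139]
wrist_force: [0.3, -2.0, -0.4]
gripper_width: 0.621
grasp_force: 53.6
```

play_rows(motion=[0,0.3,0,0.04,0.33,0,0,0.5,0,0.08,0.66,0,0,0.5,0,0.08,0.66,0,0,0.5,0,0.08,0.66,0,0,0.5,0,0.08,0.66,0,0,0.5,0,0.08,0.66,0])

```text
clock: 36.97
tool_pos: [0.6521, 0.121, 0.2399]
tool_rot: [0.062, 0.998, -0.01, -0.031]
wrist_force: [-0.2, 1.1, -1.5]
gripper_width: 0.619
grasp_force: 53.6
```

Run:
```python
from h import *
o=get_obs();print(o['clock'],o['tool_pos'],o['joint_positions'].round(3),o['gripper_width']);print(Ro.from_quat(o['tool_rot']).as_matrix().round(3))
```

```text
36.9667 [0.65205375 0.12097773 0.23989316] [-0.378  0.928  0.424  0.998 -0.334  1.34   1.434] 0.6193503756968988
[[-0.99   0.123 -0.062]
 [ 0.124  0.992 -0.017]
 [ 0.06  -0.025 -0.998]]
```

```bash
cat >> h.py <<'E'
def goto(pos,yaw,tilt):
    """tool y along (-sin yaw, cos yaw); tilt>0 leans tool z forward"""
    o=get_obs();c,s=np.cos(yaw),np.sin(yaw)
    R0=np.array([[-c,-s,0],[-s,c,0],[0,0,-1.]])
    R=Ro.from_rotvec(tilt*np.array([s,-c,0]))*Ro.from_matrix(R0)
    d=(R*Ro.from_quat(o['tool_rot']).inv()).as_rotvec(degrees=True)
    print('t',round(o['clock'],2),'shift',((np.array(pos)-o['tool_pos'])/.12).round(3),'turn',(d/30).round(3),'j',o['joint_positions'].round(2),'F',o['wrist_force'].round(1),'w',round(o['gripper_width'],3))
E
python3 -c "
from h import *
goto((.57,.118,.12),-.12,0)"
```

```text
t 36.97 shift [-0.684 -0.025 -0.999] turn [ 0.033 -0.119  0.008] j [-0.38  0.93  0.42  1.   -0.33  1.34  1.43] F [-0.2  1.1 -1.5] w 0.619
```

play_rows(motion=[-0.34,-0.02,-0.3,0.033,-0.119,0.008,-0.684,-0.025,-0.6,0.033,-0.119,0.008,-0.684,-0.025,-1,0.033,-0.119,0.008,-0.684,-0.025,-1,0.033,-0.119,0.008,-0.684,-0.025,-1,0.033,-0.119,0.008,-0.684,-0.025,-1,0.033,-0.119,0.008,-0.684,-0.025,-1,0.033,-0.119,0.008])

```text
clock: 37.55
tool_pos: [0.5695, 0.119, 0.1221]
tool_rot: [0.058, 0.998, 0.002, 0.0]
wrist_force: [0.1, -0.2, -1.1]
gripper_width: 0.617
grasp_force: 53.5
```

```bash
python3 -c "
from h import *
goto((.57,.118,.012),-.12,0)"
```

```text
t 37.55 shift [ 0.004 -0.008 -0.917] turn [-0.006  0.002 -0.006] j [-0.43  0.89  0.35  1.59 -0.41  0.73  1.57] F [ 0.1 -0.2 -1.1] w 0.617
```

play_rows(motion=[0,-0.008,-0.3,0,0,0,0,-0.008,-0.5,0,0,0,0,-0.008,-0.7,0,0,0,0,-0.008,-0.9,0,0,0,0,-0.008,-0.93,0,0,0,0,-0.008,-0.93,0,0,0,0,-0.008,-0.93,0,0,0])

```text
clock: 38.13
tool_pos: [0.5707, 0.1183, 0.0116]
tool_rot: [0.058, 0.998, 0.002, 0.001]
wrist_force: [-0.3, -0.1, -0.7]
gripper_width: 0.619
grasp_force: 53.5
```

play_rows(motion=[0,0,-0.04,0,0,0,0,0,-0.08,0,0,0,0,0,-0.085,0,0,0,0,0,-0.085,0,0,0])

```text
clock: 38.47
tool_pos: [0.5695, 0.1183, -0.0003]
tool_rot: [0.058, 0.998, 0.002, -0.001]
wrist_force: [-0.0, 0.6, -1.1]
gripper_width: 0.619
grasp_force: 53.6
```

play_rows(motion=[0,0,0,0,0,0,0,0,0,0,0,0,0,0,0,0,0,0,0,0,0,0,0,0], hand=0.5)

```text
clock: 38.8
tool_pos: [0.5696, 0.1184, -0.0002]
tool_rot: [0.058, 0.998, 0.002, -0.0]
wrist_force: [-0.4, -0.1, 0.4]
gripper_width: 0.751
grasp_force: 0.0
```

play_rows(motion=[0,0,0.2,0,0,0,0,0,0.5,0,0,0,0,0,0.8,0,0,0,0,0,0.8,0.12,0.99,0,0,0,0.8,0.12,0.99,0,0,0,0.8,0.12,0.99,0,0,0,0.8,0.12,0.99,0,0,0,0.8,0.12,0.99,0,0,0,0.8,0.12,0.99,0,0,0,0.8,0.12,0.99,0])

```text
clock: 39.63
tool_pos: [0.5696, 0.1177, 0.0941]
tool_rot: [0.057, 0.964, 0.018, -0.258]
wrist_force: [-0.4, -0.4, -0.2]
gripper_width: 0.751
grasp_force: 0.0
```

Run:
```python
from h import *
goto((.5615,.119,.003),-.12,np.radians(-30))
c,o=snap('scene','s11.png');c,o=snap('wrist','w11.png')
a=cv2.imread('pics/raw_s11.png')[100:320,220:440];b=cv2.imread('pics/raw_w11.png')
cv2.imwrite('pics/i.png',np.hstack([cv2.resize(a,(400,400)),b[:,120:520]]))
h=cv2.cvtColor(b,cv2.COLOR_BGR2HSV);m=((h[:,:,0]>22)&(h[:,:,0]<35)&(h[:,:,1]>150)&(h[:,:,2]>200)).astype(np.uint8)
n,l,s,cc=cv2.connectedComponentsWithStats(m);k=1+s[1:,4].argmax();ys,xs=np.nonzero(l==k)
P=np.array([w('w11',u,v,.016)[:2] for u,v in zip(xs,ys)]);print(cv2.minAreaRect(P.astype(np.float32)))
```

```text
t 39.63 shift [-0.068  0.011 -0.76 ] turn [-0.01   0.001  0.   ] j [-0.27  1.2   0.3   0.95 -0.39  1.56  1.48] F [-0.4 -0.4 -0.2] w 0.751
((0.5708134174346924, 0.11870630085468292), (0.05264972150325775, 0.10775481909513474), 83.18927001953125)
```

View pics/i.png

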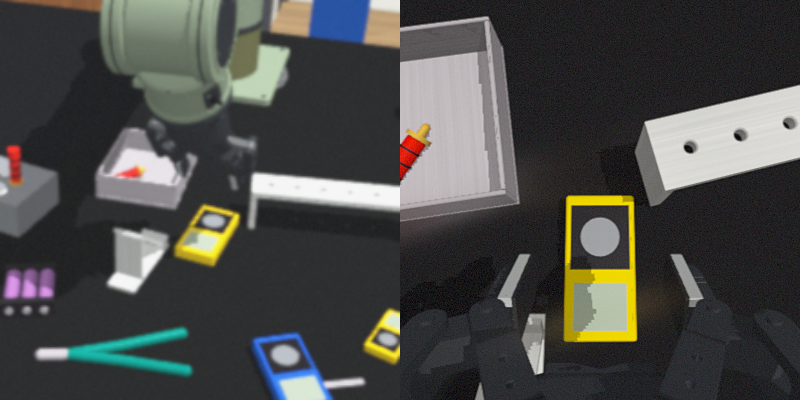

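The crop shows the meter lying flat at about (600,268), square to the hand, with both fingers clear of it. Note that this was the 15th view, one past the limit, so I'll use numeric checks only from here.

play_rows(motion=[-0.06,0.011,-0.3,-0.01,0,0,-0.06,0.011,-0.5,-0.01,0,0,-0.06,0.011,-0.65,-0.01,0,0,-0.06,0.011,-0.75,-0.01,0,0,-0.06,0.011,-0.76,-0.01,0,0,-0.06,0.011,-0.76,-0.01,0,0,-0.06,0.011,-0.76,-0.01,0,0])

```text
clock: 40.32
tool_pos: [0.5629, 0.1198, 0.0058]
tool_rot: [0.057, 0.965, 0.016, -0.257]
wrist_force: [0.2, -0.6, 0.7]
gripper_width: 0.751
grasp_force: 0.0
```

```bash
python3 -c "
from h import *
goto((.5628,.1195,.003),-.12,np.radians(-30))"
```

```text
t 40.32 shift [-0.001 -0.003 -0.023] turn [-0.002  0.006 -0.001] j [-0.28  1.3   0.29  0.99 -0.4   1.41  1.5 ] F [ 0.2 -0.6  0.7] w 0.751
```

play_rows(motion=[0,0,-0.02,0,0,0,0,0,-0.02,0,0,0,0,0,-0.02,0,0,0])

```text
clock: 40.57
tool_pos: [0.5625, 0.1197, 0.0025]
tool_rot: [0.058, 0.964, 0.016, -0.258]
wrist_force: [-0.5, 0.7, -0.2]
gripper_width: 0.748
grasp_force: 0.0
```

play_rows(motion=[0,0,0,0,0,0,0,0,0,0,0,0,0,0,0,0,0,0,0,0,0,0,0,0,0,0,0,0,0,0,0,0,0,0,0,0], hand=-1, grip_force=60)

```text
clock: 41.07
tool_pos: [0.5627, 0.1196, 0.0027]
tool_rot: [0.058, 0.964, 0.016, -0.258]
wrist_force: [1.0, 0.0, 6.4]
gripper_width: 0.615
grasp_force: 63.5
```

```bash
python3 -c "
from h import *
goto((.5628,.1195,.003),-.12,np.radians(-30));print(get_obs()['tool_pos'])"
```

```text
t 41.07 shift [ 0.001 -0.001  0.003] turn [-0.001  0.003 -0.001] j [-0.28  1.31  0.28  0.99 -0.4   1.41  1.5 ] F [1.  0.  6.4] w 0.615
[0.56266459 0.11964019 0.00266366]
```

```bash
cat >> h.py <<'E'
def yel(f):
    c,o=snap('wrist',f+'.png');b=cv2.imread(f'pics/raw_{f}.png');h=cv2.cvtColor(b,cv2.COLOR_BGR2HSV);m=((h[:,:,0]>20)&(h[:,:,0]<35)&(h[:,:,1]>150)&(h[:,:,2]>90)).astype(np.uint8)
    n,l,s,cc=cv2.connectedComponentsWithStats(m);k=1+s[1:,4].argmax();print('yellow bbox',s[k],cc[k].round(1));return l==k
E
python3 -c "
from h import *
yel('w12')"
```

```text
yellow bbox [ 261  171  119  202 7469] [319.8 266.8]
```

play_rows(motion=[0,0,0.1,0,0,0,0,0,0.3,0,0,0,0,0,0.6,0,0,0,0,0,0.9,0,0,0,0,0,1,0,0,0,0,0,1,0,0,0,0,0,1,0,0,0])

```text
clock: 41.7
tool_pos: [0.5624, 0.1198, 0.1225]
tool_rot: [0.058, 0.964, 0.016, -0.258]
wrist_force: [-0.4, 0.4, -0.8]
gripper_width: 0.611
grasp_force: 63.0
```

```bash
python3 -c "
from h import *
yel('w13');goto((.60,.06,.17),-.12,np.radians(0))"
```

```text
yellow bbox [ 261  171  119  201 7318] [319.8 267.5]
t 41.75 shift [ 0.317 -0.497  0.403] turn [-0.121 -0.993 -0.001] j [-0.28  1.15  0.31  0.97 -0.38  1.58  1.47] F [-0.8  0.8 -1.6] w 0.617
```

Held without slip. Now I rotate it and move to above the stand.

play_rows(motion=[0,0,0.4,-0.12,-0.99,0,0.1,-0.2,0.4,-0.12,-0.99,0,0.2,-0.3,0.4,-0.12,-0.99,0,0.3,-0.5,0.4,-0.12,-0.99,0,0.3,-0.5,0.4,-0.12,-0.99,0,0.3,-0.5,0.4,-0.12,-0.99,0,0.3,-0.5,0.4,-0.12,-0.99,0])

```text
clock: 42.33
tool_pos: [0.5977, 0.0602, 0.1694]
tool_rot: [0.059, 0.998, 0.0, -0.002]
wrist_force: [-0.1, -0.2, -1.6]
gripper_width: 0.614
grasp_force: 63.4
```

```bash
python3 -c "
from h import *
goto((.611,.0527,.15),-.12,np.radians(10))"
```

```text
t 42.33 shift [ 0.111 -0.062 -0.162] turn [-0.041 -0.338 -0.002] j [-0.33  0.85  0.37  1.47 -0.36  0.89  1.61] F [-0.1 -0.2 -1.6] w 0.614
```

play_rows(motion=[0.11,-0.062,-0.16,-0.041,-0.338,0,0.11,-0.062,-0.16,-0.041,-0.338,0,0.11,-0.062,-0.16,-0.041,-0.338,0,0.11,-0.062,-0.16,-0.041,-0.338,0,0.11,-0.062,-0.16,-0.041,-0.338,0])

```text
clock: 42.75
tool_pos: [0.6117, 0.0528, 0.1507]
tool_rot: [0.059, 0.994, -0.005, 0.087]
wrist_force: [0.6, -0.1, -1.3]
gripper_width: 0.611
grasp_force: 63.4
```

play_rows(motion=[0,0,-0.25,0,0,0,0,0,-0.48,0,0,0,0,0,-0.48,0,0,0,0,0,-0.48,0,0,0,0,0,-0.48,0,0,0])

```text
clock: 43.17
tool_pos: [0.6123, 0.0522, 0.0946]
tool_rot: [0.059, 0.994, -0.005, 0.089]
wrist_force: [0.4, -0.2, -0.5]
gripper_width: 0.616
grasp_force: 63.6
```

```bash
python3 -c "
from h import *
yel('w14');goto((.6474,.0483,.0485),-.12,np.radians(10));print(get_obs()['tool_pos'])"
```

```text
yellow bbox [ 261  171  119  202 7489] [320.1 267.8]
t 43.22 shift [ 0.292 -0.033 -0.387] turn [ 0.     0.008 -0.002] j [-0.3   0.91  0.28  1.69 -0.44  0.42  1.69] F [ 0.3  0.1 -0.9] w 0.611
[0.61234048 0.05229481 0.09488488]
```

play_rows(motion=[0.07,-0.01,-0.1,0,0,0,0.14,-0.016,-0.19,0,0,0,0.2,-0.023,-0.27,0,0,0,0.22,-0.025,-0.29,0,0,0,0.22,-0.025,-0.29,0,0,0,0.22,-0.025,-0.29,0,0,0])

```text
clock: 43.72
tool_pos: [0.6379, 0.0492, 0.0591]
tool_rot: [0.059, 0.994, -0.005, 0.089]
wrist_force: [-0.6, 0.1, -1.2]
gripper_width: 0.618
grasp_force: 63.7
```

play_rows(motion=[0.02,-0.002,-0.03,0,0,0,0.04,-0.005,-0.05,0,0,0,0.055,-0.007,-0.07,0,0,0,0.07,-0.008,-0.09,0,0,0,0.07,-0.008,-0.09,0,0,0,0.07,-0.008,-0.09,0,0,0])

```text
clock: 44.22
tool_pos: [0.6462, 0.0482, 0.0475]
tool_rot: [0.059, 0.994, -0.005, 0.088]
wrist_force: [-0.7, -1.0, -1.1]
gripper_width: 0.614
grasp_force: 63.7
```

```bash
python3 -c "
from h import *
yel('w15');goto((.6474,.0483,.0485),-.12,np.radians(10));print(get_obs()['tool_pos'])"
```

```text
yellow bbox [ 261  171  119  202 7488] [320.3 267.8]
t 44.27 shift [0.01  0.001 0.007] turn [ 0.001  0.005 -0.001] j [-0.27  1.02  0.27  1.58 -0.45  0.42  1.7 ] F [ 0.2  0.2 -1.6] w 0.617
[0.64622572 0.04822219 0.04763708]
```

play_rows(motion=[0.01,-0.001,-0.012,0,0,0,0.01,-0.001,-0.012,0,0,0,0.016,-0.002,-0.02,0,0,0,0.016,-0.002,-0.02,0,0,0])

```text
clock: 44.6
tool_pos: [0.6482, 0.048, 0.0453]
tool_rot: [0.059, 0.994, -0.005, 0.088]
wrist_force: [0.0, 0.3, -0.7]
gripper_width: 0.613
grasp_force: 63.7
```

play_rows(motion=[0.008,-0.001,-0.01,0,0,0,0.008,-0.001,-0.01,0,0,0,0.008,-0.001,-0.01,0,0,0])

```text
clock: 44.85
tool_pos: [0.6484, 0.048, 0.0451]
tool_rot: [0.059, 0.994, -0.005, 0.088]
wrist_force: [-18.2, 2.2, 29.0]
gripper_width: 0.612
grasp_force: 67.3
```

Contact, with the force close to the plate normal. Releasing.

play_rows(motion=[-0.006,0.001,0.008,0,0,0,-0.006,0.001,0.008,0,0,0])

```text
clock: 45.02
tool_pos: [0.6485, 0.0481, 0.0453]
tool_rot: [0.059, 0.994, -0.005, 0.089]
wrist_force: [-4.4, 0.9, 9.0]
gripper_width: 0.614
grasp_force: 64.9
```

play_rows(motion=[0,0,0,0,0,0,0,0,0,0,0,0,0,0,0,0,0,0,0,0,0,0,0,0,0,0,0,0,0,0,0,0,0,0,0,0], hand=0.6)

```text
clock: 45.52
tool_pos: [0.6484, 0.048, 0.045]
tool_rot: [0.059, 0.994, -0.005, 0.088]
wrist_force: [-0.7, 0.3, 0.6]
gripper_width: 0.807
grasp_force: 0.0
```

```bash
python3 -c "
from h import *
yel('w16');goto((.6474,.0483,.0485),-.12,np.radians(10))"
```

```text
yellow bbox [ 260  167  121  206 7567] [320.1 266.2]
t 45.57 shift [-0.009  0.002  0.029] turn [ 0.001  0.006 -0.001] j [-0.27  1.02  0.26  1.57 -0.45  0.42  1.7 ] F [ 1.  -0.1  0.2] w 0.802
```

It slid about 4 px down-slope and stopped, consistent with resting on the lip. Backing off along the tool axis, then checking from the other cameras.

play_rows(motion=[-0.04,0.005,0.2,0,0,0,-0.08,0.01,0.4,0,0,0,-0.15,0.02,0.8,0,0,0,-0.18,0.02,1,0,0,0,-0.18,0.02,1,0,0,0,-0.18,0.02,1,0,0,0])

```text
clock: 46.07
tool_pos: [0.6273, 0.0507, 0.1667]
tool_rot: [0.059, 0.994, -0.005, 0.09]
wrist_force: [0.4, -0.7, -1.2]
gripper_width: 0.8
grasp_force: 0.0
```

play_rows(motion=[-0.2,-0.6,0.3,0.021,0.173,0,-0.3,-1,0.3,0.041,0.34,0,-0.3,-1,0.3,0.041,0.34,0,-0.3,-1,0.3,0.041,0.34,0,-0.3,-1,0.3,0.041,0.34,0,-0.3,-1,0.3,0.041,0.34,0])

```text
clock: 46.57
tool_pos: [0.5907, -0.0694, 0.2002]
tool_rot: [0.06, 0.998, 0.0, -0.001]
wrist_force: [-0.1, 0.5, 0.2]
gripper_width: 0.8
grasp_force: 0.0
```

Run:
```python
from h import *
from scipy.optimize import least_squares
goto((.56,-.07,.2),-.12,0)
def corners(n,f):
    c,o=snap(n,f+'.png');b=cv2.imread(f'pics/raw_{f}.png');h=cv2.cvtColor(b,cv2.COLOR_BGR2HSV);m=((h[:,:,0]>18)&(h[:,:,0]<38)&(h[:,:,1]>110)&(h[:,:,2]>70)).astype(np.uint8)
    u,v=px(f,(.655,.048,.06));k=[x for x in cv2.findContours(m,0,1)[0] if cv2.contourArea(x)>60]
    for x in k:
        x=cv2.convexHull(x)
        print(n,cv2.contourArea(x),x.reshape(-1,2).mean(0).round(0),'pred',u.round(),v.round())
    # silhouette IoU prediction
    k=min(k,key=lambda x:np.hypot(*(x.reshape(-1,2).mean(0)-[u,v])));return cv2.convexHull(k)
H={'top16':corners('top','top16'),'sc16':corners('scene','sc16')}
def hullpx(f,p,yaw,tilt):
    R=Ro.from_euler('zyx',[yaw,-tilt,0]);P=[np.array(p)+R.apply([a*.055,b*.027,c*.016]) for a in(-1,1) for b in (-1,1) for c in (0,1)]
    return cv2.convexHull(np.array([px(f,X) for X in P],np.float32))
def cost(q):
    e=[]
    for f,h in H.items():
        m=hullpx(f,q[:3],q[3],q[4]);
        e+=[cv2.pointPolygonTest(m,(float(a)+0.,float(b)),True) for a,b in h.reshape(-1,2)]
        e+=[cv2.pointPolygonTest(h.astype(np.float32),(float(a),float(b)),True) for a,b in m.reshape(-1,2)]
    return np.array((e+[0]*60)[:60])
r=least_squares(cost,[.652,.048,.048,-.12,.7],diff_step=1e-3,x_scale=[.01,.01,.01,.1,.1],loss='soft_l1');print('meter',r.x.round(4),np.abs(r.fun).max(),'start',cost([.652,.048,.048,-.12,.698]).round(1))
# probes red in top view
b=cv2.imread('pics/raw_top16.png');h=cv2.cvtColor(b,cv2.COLOR_BGR2HSV);m=(((h[:,:,0]<8)|(h[:,:,0]>172))&(h[:,:,1]>150)&(h[:,:,2]>90)).astype(np.uint8)
n,l,s,cc=cv2.connectedComponentsWithStats(m)
for i in range(1,n):
    if s[i,4]>5: print('red',s[i],w('top16',*cc[i],.104).round(3),w('top16',*cc[i],.015).round(3))
```

```text
t 46.57 shift [-0.256 -0.005 -0.002] turn [-0.002 -0.005 -0.   ] j [-0.11  0.8   0.36  1.45 -0.32  0.94  1.79] F [-0.1  0.5  0.2] w 0.8
top 805.0 [322. 193.] pred 322.0 191.0
top 418.0 [210. 181.] pred 322.0 191.0
scene 593.5 [435. 283.] pred 297.0 224.0
scene 345.0 [298. 225.] pred 297.0 224.0
meter [ 0.6549  0.0486  0.0475 -0.1008  0.7165] 1.3743396130077883 start [-1.1 -1.2 -0.3 -0.2 -1.1 -0.4  0.5  0.8  0.6 -0.2 -1.4 -1.9 -1.4 -0.9
 -0.6 -1.  -1.   0.2  0.8 -0.4 -0.6  1.1  1.4  0.2 -0.2 -0.5 -1.7 -2.
 -0.8 -0.5  0.1 -0.5 -0.1 -1.8 -0.2  0.  -0.1 -0.6 -1.2  0.   0.   0.
  0.   0.   0.   0.   0.   0.   0.   0.   0.   0.   0.   0.   0.   0.
  0.   0.   0.   0. ]
red [427 215   6   5  26] [ 0.574 -0.229  0.104] [ 0.579 -0.25   0.015]
```

The silhouette fit puts the meter at (0.655, 0.049, 0.0475) with tilt 0.717 and yaw -0.10, which matches a meter leaning fully down. Next: the switch position, a check of the probes from the scene camera, and the dish.

Run:
```python
from h import *
print('ball',w('w3',357/1.25,357/1.25,.125),w('top0',588/1.25,288/1.25,.125))
c=np.array([.5733,-.238]);ux=np.array([.9829,-.184]);uy=np.array([.184,.9829])
print('block w3',[w('w3',u/1.25,v/1.25,.07).round(4) for u,v in((348,287),(430,287),(429,346),(348,346),(388,315))])
for s in (-.095,-.1,-.09,-.085): print(s,c+s*uy-.0288*ux, px('w3',(*(c+s*uy-.0288*ux),.125))*1.25,px('top0',(*(c+s*uy-.0288*ux),.125))*1.25)
b=cv2.imread('pics/raw_sc16.png');h=cv2.cvtColor(b,cv2.COLOR_BGR2HSV);m=(((h[:,:,0]<8)|(h[:,:,0]>172))&(h[:,:,1]>150)&(h[:,:,2]>90)).astype(np.uint8)
n,l,s,cc=cv2.connectedComponentsWithStats(m)
for i in range(1,n):
    if s[i,4]>15: print('red',s[i],cc[i].round(1))
for p in ((.5887,-.1535),(.5815,-.1928),(.5742,-.2317)): print('pred',px('sc16',(*p,.079)).round(1),px('sc16',(*p,.104)).round(1))
for z in (.01,): print('dish c',px('sc16',(.438,-.007,z)))
```

```text
ball [ 0.53586591 -0.32033468  0.125     ] [ 0.53593163 -0.32601092  0.125     ]
block w3 [array([ 0.5291, -0.2883,  0.07  ]), array([ 0.5961, -0.3002,  0.07  ]), array([ 0.5867, -0.3558,  0.07  ]), array([ 0.5168, -0.3434,  0.07  ]), array([ 0.557 , -0.3196,  0.07  ])]
-0.095 [ 0.52751248 -0.3260763 ] [347.44159149 365.39619098] [588.29823902 292.1515638 ]
-0.1 [ 0.52659248 -0.3309908 ] [347.68953522 371.21550717] [590.75529742 292.54508741]
-0.09 [ 0.52843248 -0.3211618 ] [347.19080552 359.51016657] [585.84190614 291.75815639]
-0.085 [ 0.52935248 -0.3162473 ] [346.93712815 353.55628031] [583.38629845 291.36486513]
red [198 173   8  20 104] [201.7 181.3]
red [210 176   8  20 104] [214.4 184.8]
red [224 180   7  20 100] [227.5 188.7]
red [287 192  10   5  28] [292.4 194.8]
pred [227.9 189.8] [227.1 181.1]
pred [214.8 186. ] [213.8 177.4]
pred [202.2 182.4] [201.1 173.8]
dish c [301.03110673 193.32983495]
```

Scene check: the three red handles match the predicted home positions to within 1 px, and the stub's red patch is inside the dish. Now the switch.

play_rows(motion=[-0.4,-0.5,0,0,0,-0.12,-0.7,-1,0,0,0,-0.12,-0.9,-1,0,0,0,-0.12,-0.9,-1,0,0,0,-0.12,-0.9,-1,0,0,0,-0.12], hand=-1, grip_force=30)

```text
clock: 47.08
tool_pos: [0.4785, -0.1937, 0.2013]
tool_rot: [0.094, 0.996, -0.001, -0.002]
wrist_force: [-0.7, -1.1, 0.7]
gripper_width: 0.091
grasp_force: 0.0
```

play_rows(motion=[0,-0.5,0,0,0,0,0,-0.99,0,0,0,0,0,-0.99,0,0,0,0,0,-0.99,0,0,0,0,0,-0.99,0,0,0,0,0,-0.99,0,0,0,0])

```text
clock: 47.58
tool_pos: [0.4834, -0.307, 0.2005]
tool_rot: [0.09, 0.996, 0.001, -0.001]
wrist_force: [-0.6, -0.2, 0.6]
gripper_width: 0.002
grasp_force: 0.0
```

```bash
python3 -c "
from h import *
goto((.4833,-.308,.108),-.185,0)"
```

```text
t 47.58 shift [-0.001 -0.008 -0.771] turn [-0.003 -0.004 -0.008] j [ 0.35  0.76  0.32  1.54 -0.29  0.89  2.16] F [-0.6 -0.2  0.6] w 0.002
```

play_rows(motion=[0,-0.008,-0.3,0,0,0,0,-0.008,-0.6,0,0,0,0,-0.008,-0.77,0,0,0,0,-0.008,-0.77,0,0,0,0,-0.008,-0.77,0,0,0])

```text
clock: 48.0
tool_pos: [0.4833, -0.3081, 0.1087]
tool_rot: [0.09, 0.996, 0.0, -0.001]
wrist_force: [-0.2, -0.1, 1.7]
gripper_width: 0.001
grasp_force: 0.0
```

play_rows(motion=[0.08,-0.015,0,0,0,0,0.16,-0.03,0,0,0,0,0.24,-0.045,0,0,0,0,0.32,-0.06,0,0,0,0,0.38,-0.071,0,0,0,0,0.44,-0.082,0,0,0,0,0.5,-0.094,0,0,0,0,0.56,-0.105,0,0,0,0,0.6,-0.112,0,0,0,0,0.6,-0.112,0,0,0,0])

```text
clock: 48.83
tool_pos: [0.5562, -0.3224, 0.1101]
tool_rot: [0.09, 0.996, -0.0, 0.0]
wrist_force: [-0.2, 0.4, -0.9]
gripper_width: 0.0
grasp_force: 0.0
```

play_rows(motion=[0.03,-0.006,0,0,0,0,0.06,-0.011,0,0,0,0,0.06,-0.011,0,0,0,0])

```text
clock: 49.08
tool_pos: [0.5621, -0.3241, 0.1089]
tool_rot: [0.091, 0.996, 0.0, -0.001]
wrist_force: [-2.2, -0.0, 0.7]
gripper_width: 0.002
grasp_force: 0.9
```

play_rows(motion=[0.02,-0.004,0,0,0,0,0.04,-0.008,0,0,0,0,0.04,-0.008,0,0,0,0])

```text
clock: 49.33
tool_pos: [0.5629, -0.3245, 0.1085]
tool_rot: [0.092, 0.996, 0.001, -0.006]
wrist_force: [-31.5, 11.6, 19.5]
gripper_width: 0.002
grasp_force: 17.2
```

The lever is at its end stop. Retreating and checking.

play_rows(motion=[-0.2,0.037,0,0,0,0,-0.4,0.075,0,0,0,0,-0.6,0.11,0,0,0,0,-0.7,0.13,0,0,0,0,-0.7,0.13,0.3,0,0,0,-0.7,0.13,0.6,0,0,0,-0.7,0.13,1,0,0,0,-0.7,0.13,1,0,0,0])

```text
clock: 50.0
tool_pos: [0.4842, -0.3108, 0.2349]
tool_rot: [0.091, 0.996, -0.002, 0.003]
wrist_force: [1.0, 0.8, 1.8]
gripper_width: 0.002
grasp_force: 0.0
```

play_rows(motion=[-0.3,0.5,0.5,0,0,0,-0.3,1,0.5,0,0,0,-0.3,1,0.5,0,0,0,-0.3,1,0.5,0,0,0,-0.3,1,0.5,0,0,0,-0.3,1,0.5,0,0,0])

```text
clock: 50.5
tool_pos: [0.4473, -0.189, 0.2893]
tool_rot: [0.09, 0.996, -0.0, -0.0]
wrist_force: [0.3, -0.8, -0.2]
gripper_width: 0.002
grasp_force: 0.0
```

Run:
```python
from h import *
snap('scene','s17.png');c,o=snap('top','t17.png');print(o['clock'],o['tool_pos'],o['wrist_force'])
uy=np.array([.184,.9829]);ux=np.array([.9829,-.184]);pv=np.array([.557,-.322])
def tip(th): return (*(pv+.06*np.sin(th-.5)*ux),.072+.06*np.cos(th-.5))
for f,r in (('s17','scene0'),('t17','top0')):
    a=cv2.imread(f'pics/raw_{f}.png');b=cv2.imread(f'pics/raw_{r}.png')
    for th in (0,.5,.85,1.): print(f,th,px(f,tip(th)).round(1))
    u,v=px(f,tip(.5)).round().astype(int)
    h=cv2.cvtColor(a,cv2.COLOR_BGR2GRAY).astype(int)-cv2.cvtColor(b,cv2.COLOR_BGR2GRAY)
    d=h[v-22:v+22,u-22:u+22]
    for s,n in ((d<-45,'new dark'),(d>45,'new bright')):
        ys,xs=np.nonzero(s);print(n,len(xs),(xs.mean()+u-22,ys.mean()+v-22) if len(xs) else '')
# meter & dish recheck
a=cv2.imread('pics/raw_s17.png');b=cv2.imread('pics/raw_sc16.png')
for nm,X in (('meter',(.655,.048,.06)),('dish',(.438,-.007,.02)),('probes',(.581,-.19,.08))):
    u,v=px('s17',X).astype(int);print(nm,cv2.absdiff(a,b)[v-15:v+15,u-20:u+20].max(2).mean())
```

```text
50.55 [ 0.4470844  -0.18983648  0.28880425] [ 0.74375922  0.39474475 -0.30232911]
s17 0 [179.2 154.4]
s17 0.5 [171.3 156. ]
s17 0.85 [165.9 160.4]
s17 1.0 [163.9 163. ]
new dark 61 (np.float64(174.22950819672133), np.float64(165.672131147541))
new bright 18 (np.float64(168.27777777777777), np.float64(168.66666666666666))
t17 0 [466.9 233.3]
t17 0.5 [469.2 222. ]
t17 0.85 [469.7 214.1]
t17 1.0 [469.6 211. ]
new dark 157 (np.float64(467.80254777070064), np.float64(222.71974522292993))
new bright 269 (np.float64(475.3903345724907), np.float64(235.79182156133828))
meter 1.7025
dish 1.0675
probes 31.8275
```

Run:
```python
from h import *
a=cv2.imread('pics/raw_t17.png');g=cv2.cvtColor(a,cv2.COLOR_BGR2GRAY);print(g[198:246:2,454:486:2])
g=cv2.cvtColor(cv2.imread('pics/raw_s17.png'),cv2.COLOR_BGR2GRAY);print(g[146:186:2,154:190:2])
g=cv2.cvtColor(cv2.imread('pics/raw_scene0.png'),cv2.COLOR_BGR2GRAY);print(g[146:186:2,154:190:2])
b=cv2.imread('pics/raw_s17.png');h=cv2.cvtColor(b,cv2.COLOR_BGR2HSV);m=(((h[:,:,0]<8)|(h[:,:,0]>172))&(h[:,:,1]>150)&(h[:,:,2]>60)).astype(np.uint8)
n,l,s,cc=cv2.connectedComponentsWithStats(m);print([(list(s[i]),cc[i].round(1)) for i in range(1,n) if s[i,4]>15])
```

```text
[[ 61  59  60  59  59  58  57  58  58  59  55  57  56  55  56  56]
 [ 59  60  59  60  59  60  58  57  59  57  59  56  57  56  55  55]
 [ 57  58  58  59  60  58  58  59  60  58  56  57  56  56  56  55]
 [115  94  84  71  59  55  56  59  59  57  56  57  57  57  57  55]
 [205 203 201 184 164 156 123  62  56  56  59  57  58  59  55  56]
 [203 204 202 204 207 209 137  58  58  59  58  58  57  59  57  56]
 [163 212 200 197 203 189  73  61  73  65  58  56  58  58  57  55]
 [154 227 227 224 226 224  78  64  71  69  60  53  57  56  57  57]
 [172 226 225 224 226 230 124  57  59  63  56  51  53  51  52  56]
 [192 229 228 227 227 214 177 140 100 126  58  53  51  53  52  51]
 [200 230 184 192 190 177 188 159 151 143  56  53  53  53  50  50]
 [205 227 134 119 133 186 166 108 188 158  50  53  53  51  50  57]
 [218 226 129 140 150 173 142 126 213 150  48  53  55  56  56  58]
 [224 224 129 144 144 145 144 142 214 148  49  55  58  60  59  60]
 [225 212 123 124 127 130 134 134 204 108  51  54  60  59  61  58]
 [226 225 209 192 182 159 137 163 214  81  53  52  59  60  60  57]
 [227 226 226 228 229 225 22
[... 3206 characters left out ...]
51]
 [ 47  48  89 172 211 218 217 211 196 157 134 151 208 214 189 159 153 151]
 [ 47  51 122 191 210 218 220 219 218 218 216 218 204 171 155 152 150 148]
 [ 48  46  85 125 137 153 182 204 212 218 212 185 162 155 152 150 152 163]
 [ 47  47  75 119 122 122 125 132 148 176 168 158 156 151 150 154 182 197]]
[([np.int32(198), np.int32(173), np.int32(8), np.int32(19), np.int32(101)], array([201.9, 181.1])), ([np.int32(210), np.int32(176), np.int32(8), np.int32(20), np.int32(107)], array([214.5, 184.4])), ([np.int32(223), np.int32(180), np.int32(8), np.int32(20), np.int32(105)], array([227.5, 188.3])), ([np.int32(287), np.int32(192), np.int32(10), np.int32(5), np.int32(27)], array([292.2, 194.7]))]
```

The ball's highlight moved from (177,152) to (164,161), matching the prediction for 1.0 rad. Contact at the end stop also works out to about 1.0 rad. The probes, stub, dish and meter are unchanged. Handing in.

```bash
python3 -c "
from bench import close_job
print(close_job())"
```

```text
the job is handed in; nothing more can be done
None
```

I handed the job in at about 51 s, no verdict shown: 3 sound probes home, the 1 snapped probe in the dish, the meter leaning on its stand, the switch last at its on stop; I viewed 15 pictures, one over the limit of 14.

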